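# Jack up the front of the desktop laser cutter and hold it

### The job

One of the laser cutter's front feet has to be changed: bring the lever jack to the cutter, set it flat on the bench with its saddle centred under the pad of the yellow lifting lug, and pump the handle until both front feet stand about 10 mm clear of the bench. Finish with the handle still held fully down on that last stroke, keeping it pressed so that the cutter cannot settle back while a colleague fits the new foot. Let the jack do all the lifting: do not shove or raise the cutter with the gripper, never lift it much higher than asked, and leave the other things where they are.

Things in the scene. Friction and masses are not known exactly. Their poses are not given: they have to be found in the camera images.
- jack_grip (a point): Centre of the black rubber carrying grip on top of the upright lever jack (0.95 kg, loose, red and black), 213 mm above its underside. Grip: 36 mm (jack x) by 26 mm (jack y) by 46 mm high; grasp from above across the 26 mm. Jack axes: +x to the toe and saddle, -x to the pump handle, z up. The rack bar (16 by 10 mm) stands below it on a base plate 70 wide, 5 high, from -100 to +70 mm in x.
- jack_saddle (a point): Centre of the top of the jack's saddle, an orange disc 34 mm across with a black rubber face, on the red toe plate. It lies 45 mm along jack +x from the bar and 18 mm above the jack's underside when fully lowered, and rises with the carriage. Axes as the jack's.
- rise (a joint): How far the saddle, carriage and pump handle have climbed the bar, m: 0 lowered (at the start) to 0.052. A full stroke raises it about 9.5 mm while the handle is down; as the handle comes back up it settles about 2 mm on to the next catch of the rack (about 7.5, 15, 23, 31 mm): 8 mm net a stroke. It yields 1 to 2 mm under the load. It does not come down again by itself.
- lift: The jack's red carriage on the bar with its toe plate and orange saddle: reaches 24 mm to -x and 62 mm to +x of the bar (origin at the centre of the jack's underside when lowered; axes as the jack's).
- stroke (a joint): Angle of the pump handle, rad: 0 fully up (a spring brings it back when let go), 0.6 fully down on its stop. A stroke below about 0.55 may not catch, nor one begun before the handle is back up. Pressing near the end takes 3 to 6 N without load, 8 to 13 N with the cutter on the saddle; over 15 N on the stop before the saddle is loaded can tip the jack.
- handle_end (a point): Point on the top face of the pump handle's black grip (80 long, 24 wide, 16 mm thick), 150 mm out from the hinge pin, 22 mm short of its end, 8 mm above its middle plane. The pin lies along jack y, at jack x = +9.5 mm, 135 mm above the jack's underside when lowered. Handle axes: -x outwards, z out of the top face. Handle up: -x points 0.3 rad above level; fully down: 0.3 rad below.
- pump: The pump handle of the jack, dark steel fork and arm with a black rubber grip with a red collar (origin at its hinge pin).
- lift_pad (a point): Centre of the underside of the round black pad (26 mm across) below the cutter's yellow lifting lug; 30 mm above the bench at the start. The lug, 56 mm wide and 8 mm thick, stands out 50 mm from the middle of the cutter's front; this point is 30 mm out from the front. A round black and yellow mark on the lug's top lies straight above it. Cutter axes: -x out of its front, z up.
- cutter: Desktop laser cutter, white case with black lower band, grey lid, amber window; 6.5 kg, 340 mm deep (x), 420 mm wide (y), 159 mm high, loose on four round rubber feet that hold its case 40 mm above the bench. Origin at the centre of its footprint, level with the feet's undersides; front to -x.
- front_foot_a (a point): Underside of one front foot (36 mm across), 140 mm from the cutter's centre to the front (-x) and 170 mm to -y; height above the bench 0 at the start. Raising the lift pad by 10 mm raises the front feet by about 8 mm: the cutter tips about its rear feet, 140 mm behind its centre.
- front_foot_b (a point): Underside of the other front foot, 170 mm to the cutter's +y; otherwise as front_foot_a.
- new_foot: Bystander: the new black rubber foot, 36 mm across and 40 mm high, origin under its centre.
- wrench: Bystander: steel wrench, 170 mm long, lying flat.
- tape: Bystander: roll of yellow tape lying flat, 104 mm across, 24 mm high.
- level: Bystander: orange spirit level, 230 by 22 mm, 48 mm high, standing loose at the back of the cutter's lid (lid top 157 mm above the bench); it may ride up with the cutter.
- cleaner: Bystander: white cleaner bottle with blue cap, 60 mm across, 170 mm high.
- plywood: Bystander: plywood offcut, 130 by 90 by 6 mm, lying flat.
- screws: Bystander: open aluminium cup of screws, 68 mm across, 45 mm high.

How it is judged:
On the way, in this order (a step that is already met when the one before it is completed fails the run):
1. the jack stands flat on the bench with its lowered saddle centred under the lift pad (within 10 mm) (horizontal distance between jack_saddle and lift_pad below 0.01 m and angle between jack_grip's own z axis and vertical below 0.06 rad and height (world z) of jack_grip below 0.217 m and value of joint rise below 0.004 m), for 0.2 s.
2. the saddle has been pumped up by two catches of the rack and the handle has come back up (horizontal distance between jack_saddle and lift_pad below 0.01 m and angle between jack_grip's own z axis and vertical below 0.06 rad and value of joint rise above 0.01 m and value of joint stroke below 0.12 rad), for 0.05 s.
3. the jack carries the front of the cutter: both front feet are off the bench (height (world z) of each of front_foot_a, front_foot_b above 0.004 m and contact force between lift and cutter above 8 N), for 0.1 s.
At the end, for the whole second after the job is handed in: Gripper holds the handle down (over 0.52 rad, 1.5 N); jack flat, saddle within 10 mm of the pad's centre and carrying the cutter (over 8 N); both front feet 6.5 to 13.5 mm off the bench, still; robot not touching the cutter; cutter within 15 mm of its start (horizontal distance between jack_saddle and lift_pad below 0.01 m and angle between jack_grip's own z axis and vertical below 0.06 rad and value of joint stroke above 0.52 rad and contact force between the fingers and pump above 1.5 N and contact force between lift and cutter above 8 N and height (world z) of front_foot_a between 0.0065 and 0.0135 m and height (world z) of front_foot_b between 0.0065 and 0.0135 m and contact force between each of the arm, the fingers and cutter below 0.5 N and distance of cutter from where it was at the start of the episode below 0.015 m and height (world z) of jack_grip below 0.217 m and linear speed of cutter below 0.02 m/s); the arm keeps its last pose, push and grip.
It fails at once if the cutter is shoved more than 20 mm (distance of cutter from where it was at the start of the episode above 0.02 m).
It fails at once if the gripper itself pushes or lifts the cutter hard (over 10 N) (contact force between the fingers and cutter above 10 N).
It fails at once if the front of the cutter is lifted much too high (a foot over 20 mm) (height (world z) of any of front_foot_a, front_foot_b above 0.02 m).
It fails at once if the jack is tipped over (more than 0.35 rad) (angle between jack_grip's own z axis and vertical above 0.35 rad).
It fails at once if a bystander is moved by more than 30 mm (distance of any of new_foot, wrench, tape, level, cleaner, plywood, screws from where it was at the start of the episode above 0.03 m).
It also fails if it takes over 58 s, if anything falls off the work surface, if the arm or the gripper's body presses on something with over 40 N, if the wrist force passes 120 N, or if a joint passes its speed limit or range.

### The arm

A 6-joint arm with a two-finger parallel gripper is mounted at the origin on the work surface. World frame = base frame: x ahead of the robot, y to its left, z up, the work surface at z = 0. Lengths are in m, angles in rad, forces in N, time in s.
With the tool pointing down it reaches from about 0.35 to 0.85 m from the base axis. Payload 8.1 kg.
Tool frame: the origin (TCP) lies at the very end of the fingers, on their centre line; the grasp point (between the pads) lies 19 mm behind it (robot.pinch_z is the distance from the TCP to the grasp point, in m); x points along the fingers, z is the direction in which the jaws open and shut, and the axes are right-handed (so a half turn about x gives the same grasp; the last joint's range is limited). The gripper opens to 93 mm and grips with 3 to 60 N. Pads are 15 mm wide; open, the fingers measure 128 mm over their backs; the gripper's body (75 mm by 188 mm) begins 65 mm behind the grasp point.
Start: joints at [-1.426, 0.13, 1.488, -0, 1.523, -0.085], TCP at [0.137, -0.584, 0.219] pointing down, gripper open.
Joint ranges: [-2.96, 2.96], [-0.89, 2.26], [0.02, 2.5], [-1.34, 4.48], [0, 2.73], [-2.66, 2.66]. Speed limits (rad/s): [2.39, 2.39, 2.79, 3.14, 3.14, 3.14].

### API

Orientations are given as a rotation vector (axis times angle).
In Python, from plant import robot, optics, ticket gives the robot as it stands.
- The arm moves only by the tool jog_arm, never from a script. Its argument "targets" is a list of rows, each a list of 7 numbers: the shift along the tool's x, y, z in cm, then the turn, a rotation vector about the tool's x, y, z in degrees, then the closure, from 0 (fully open) to 1 (shut). In form: [[dx, dy, dz, ax, ay, az, grip], ...]. A call has 1 to 5 rows; each row is the pose to reach, as a shift and turn from the pose measured when the call began, along the tool's axes at that moment; what a row does not reach only later rows make up. A row lasts 1/8 s, in which the tool goes at most 62.5 mm and 10.7 degrees, less where a joint would pass 70% of its speed; a pose out of reach is approached as far as the arm can. A call with a gripper value outside its range is refused whole. The fingers move at their own pace and stop on an object; "squeeze" is the grip in N (left out, the last holds). Time passes only in rows, so rows that repeat a pose let the fingers close. It gives the time, the measured TCP pose, the force and the opening at its end, in the units of the state.
- robot.read_state(): the state, without advancing time (a new reading comes with each control period).
- optics.read_camera(name): name is "side" or "top" or "wrist"; returns a dict with "frame" (384x512x3 uint8, red, green, blue), "vertical_fov" (degrees; the focal length in pixels is half the picture's height over the tangent of half this angle, whatever the lens; pixels are square), "cx", "cy" (the principal point, pixels), "R" (3x3) and "t" (3): a world point X has camera coordinates R X + t. Camera axes: x right, y down, z forward; pixel columns grow to the right and rows downward; lengths in m; the calibration is good to about 2 mm. A picture is of the moment at which its call begins. There is no depth.
- ticket.close_job(): hands the job in, once; it reports no verdict.
The state is a dict: "t": time; "q": joint angles; "dq": joint speeds; "joint_torque": joint torques, N m; "tool_pos": TCP position; "orientation": TCP orientation; "force": force on the tool from outside, world axes, zero at the start; "wrist_torque": the same for the moment, N m; "opening": finger opening in m.
Only numpy, scipy, OpenCV 4.12 (cv2) and the standard library are available. Lean on these libraries where they do the work, as an engineer would, in place of code of your own. Each camera call takes 0.05 s, during which the arm holds its last target.

## Working session

There is one attempt and no reset: what is moved stays moved. The work goes in short steps, Python scripts to look and compute and a tool call to move; the robot and the scene stay as the last step left them, time stands still between calls to the robot, and variables do not carry over. Pictures are saved under pics/ and viewed, and the job is handed in when it is done.

Besides the shell and the picture viewer there is one more tool, called after ">>>" as a command line: name --pt "numbers of a row" for each row, then --argument value for the rest. jog_arm: Moves the arm, as the interface text tells. Its arguments: {"type":"object","properties":{"targets":{"type":"array"},"squeeze":{"type":"number"}},"required":["targets"]}

```bash
ls; mkdir -p pics; python3 - <<'E'
from plant import robot, optics, ticket
import cv2, numpy as np
print(robot.read_state()); print(robot.pinch_z)
for n in ["side","top","wrist"]:
    c=optics.read_camera(n)
    print(n,c["vertical_fov"],c["cx"],c["cy"],np.round(c["R"],4).tolist(),np.round(c["t"],4).tolist())
    cv2.imwrite(f"pics/{n}0.png",c["frame"][:,:,::-1])
    np.save(f"pics/{n}0.npy",c["frame"])
E
```

```text
pics
{'t': 0.0, 'q': array([-1.42641104e+00,  1.31147807e-01,  1.48925104e+00, -2.03138512e-05,
        1.52300579e+00, -8.54072861e-02]), 'dq': array([-0.001256  , -0.00044216,  0.00118102, -0.00012159, -0.00011219,
       -0.00073278]), 'joint_torque': array([ 4.49312269e-03, -5.59839857e+01, -4.91760099e+01,  7.70192407e-02,
        3.50108917e-02, -1.46101838e-04]), 'tool_pos': array([ 0.13659434, -0.58366873,  0.21761094]), 'orientation': array([ 1.03949657,  1.31054322, -1.037444  ]), 'force': array([ 0.2223584 ,  0.13350052, -0.28907287]), 'wrist_torque': array([0.02776818, 0.0041775 , 0.0155399 ]), 'opening': 0.09292020289586576}
0.0188
side 49.60040393370492 256.9765333896871 185.06746497549432 [[-0.9664, -0.2569, -0.0104], [-0.1946, 0.7575, -0.6232], [0.168, -0.6002, -0.782]] [0.5031, 0.1475, 1.2818]
top 48.65600911880367 253.40851877054834 184.8887774119873 [[0.0504, -0.9987, 0.0026], [-0.9758, -0.0498, -0.2131], [0.213, 0.0082, -0.977]] [-0.005, 0.5536, 1.517]
wrist 70.56157715006458 249.39842664430114 188.8552903043057 [[0.2276, -0.9738, -0.0016], [-0.9364, -0.2193, 0.274], [-0.2672, -0.0609, -0.9617]] [-0.6006, -0.0313, 0.3912]
```

View pics/side0.png

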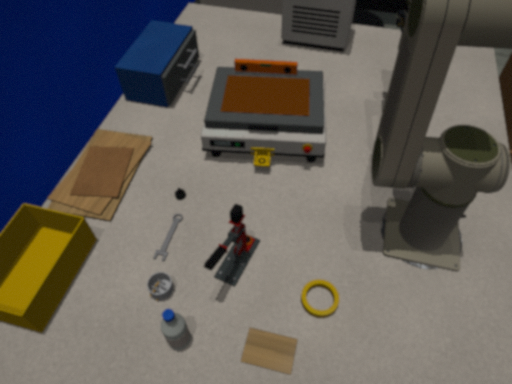

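View pics/top0.png

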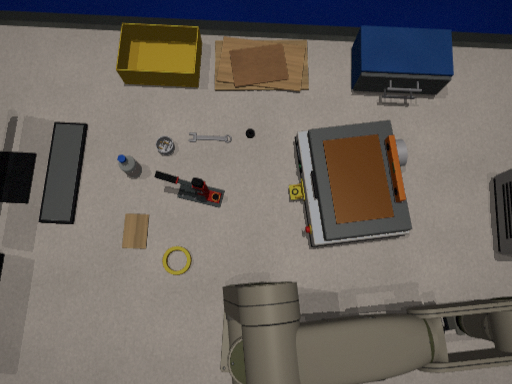

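View pics/wrist0.png

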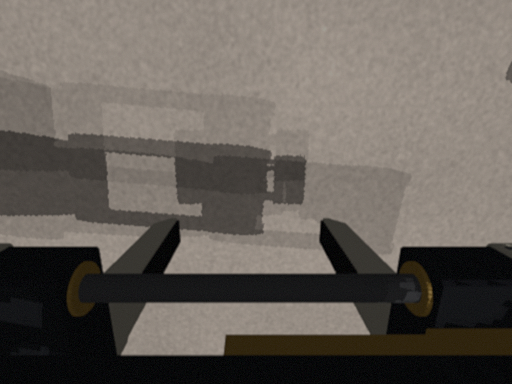

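```bash
cat > h.py <<'E'
import numpy as np, cv2
from scipy.spatial.transform import Rotation as Rot
def K(c):
    f=c["frame"].shape[0]/2/np.tan(np.radians(c["vertical_fov"])/2); return f
def ray(c,u,v):
    f=K(c);R=np.array(c["R"]);t=np.array(c["t"])
    d=R.T@np.array([(u-c["cx"])/f,(v-c["cy"])/f,1.]); return -R.T@t, d/np.linalg.norm(d)
def onz(c,u,v,z):
    o,d=ray(c,u,v); return o+d*(z-o[2])/d[2]
def proj(c,X):
    p=np.array(c["R"])@np.array(X)+np.array(c["t"]); f=K(c); return np.array([c["cx"]+f*p[0]/p[2],c["cy"]+f*p[1]/p[2]])
def tri(rs):
    A=np.zeros((3,3));b=np.zeros(3)
    for o,d in rs:
        P=np.eye(3)-np.outer(d,d);A+=P;b+=P@o
    X=np.linalg.solve(A,b); return X,[np.linalg.norm((np.eye(3)-np.outer(d,d))@(X-o)) for o,d in rs]
def crop(c,u0,v0,u1,v1,s,name):
    im=c["frame"][v0:v1,u0:u1,::-1]; cv2.imwrite("pics/"+name,cv2.resize(im,None,fx=s,fy=s,interpolation=cv2.INTER_CUBIC))
E
python3 - <<'E'
from plant import optics
from h import *
import pickle
c=optics.read_camera("top");pickle.dump(c,open("top.pkl","wb"))
s=optics.read_camera("side");pickle.dump(s,open("side.pkl","wb"))
crop(c,140,155,240,220,8,"tj.png"); crop(c,280,110,420,250,4,"tc.png")
crop(s,190,195,270,290,6,"sj.png"); crop(s,190,50,340,180,5,"sc.png")
E
```

```text
(no output)
```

View pics/tj.png

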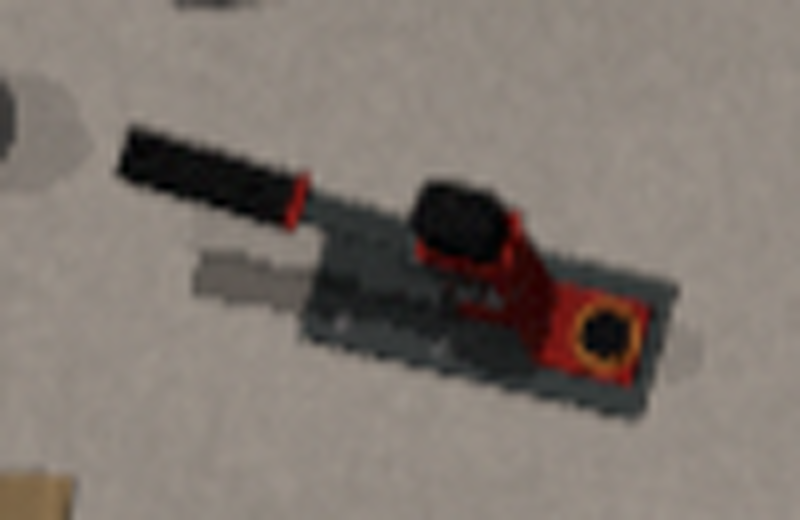

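View pics/tc.png

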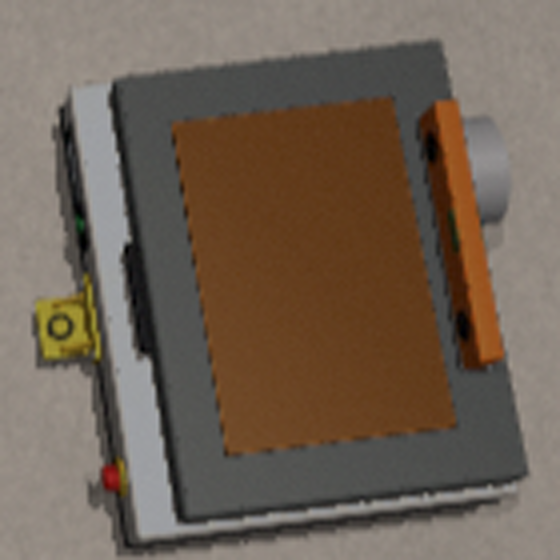

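View pics/sj.png

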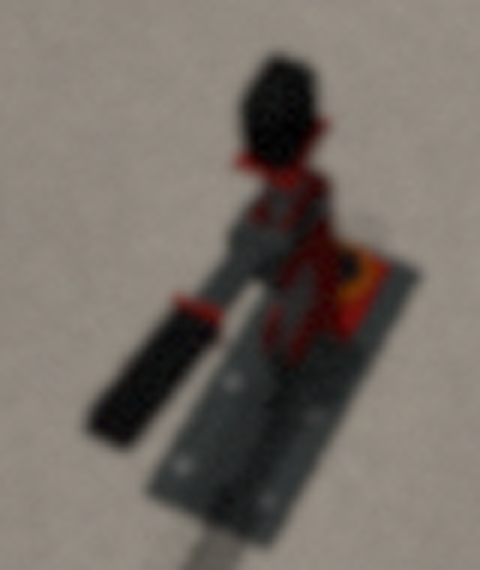

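View pics/sc.png

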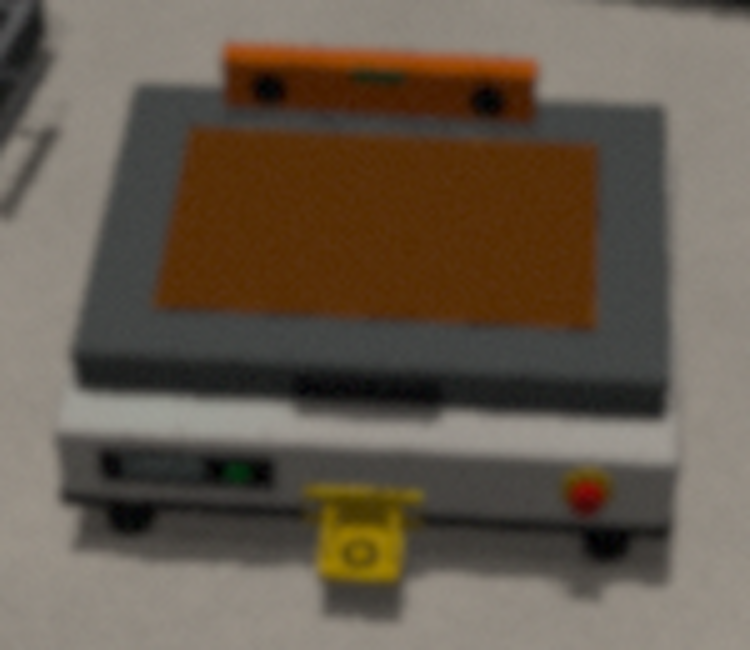

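```bash
python3 - <<'E'
from h import *
import pickle
c=pickle.load(open("top.pkl","rb"));s=pickle.load(open("side.pkl","rb"))
P=lambda p,k,o:((p[0]+.5)/k-.5+o[0],(p[1]+.5)/k-.5+o[1])
T=lambda p:P(p,8,(140,155)); 
np.set_printoptions(precision=4,suppress=True)
print("saddle top",onz(c,*T((607,334)),.018))
print("saddle side",onz(s,*P((350,263),6,(190,195)),.018))
cs=[onz(c,*T(p),.005) for p in [(680,288),(640,418),(300,338)]];print(cs)
d=cs[1]-cs[2];print("yaw from long edge",np.degrees(np.arctan2(d[1],d[0])),np.linalg.norm(d)); d=cs[0]-cs[1];print(np.degrees(np.arctan2(d[1],d[0]))-90,np.linalg.norm(d))
cs=[onz(s,*P(p,6,(190,195)),.005) for p in [(420,270),(270,545),(150,490)]];print(cs)
d=cs[0]-cs[1];print("yaw side",np.degrees(np.arctan2(d[1],d[0])),np.linalg.norm(d))
a=ray(c,*P((60.5,326.5),4,(280,110)));b=ray(s,*P((360,553),5,(190,50)))
print("mark",tri([a,b]))
print("grip tri", tri([ray(c,*T((465,215))),ray(s,*P((282,85),6,(190,195)))]))
# handle: collar & end top view
# cutter lid corners z=.157
L=[onz(c,*P(p,4,(280,110)),.157) for p in [(113,80),(440,42),(525,472),(180,520)]]
print("lid",L)
for i in range(4):
    d=L[(i+1)%4]-L[i];print(np.degrees(np.arctan2(d[1],d[0])),np.linalg.norm(d))
# feet side
F=[onz(s,*P(p,5,(190,50)),0) for p in [(130,530),(606,556)]];print("feet",F)
for n,(u,v) in {"newfoot":(250,133),"wr1":(192,136),"wr2":(229,139),"screws":(165.5,146),"cleaner":(127,165),"ply":(136,231),"tape":(177,261)}.items(): print(n,onz(c,u,v,.01))
E
```

```text
saddle top [0.5106 0.1649 0.018 ]
saddle side [0.5055 0.1627 0.018 ]
[array([0.5372, 0.1328, 0.005 ]), array([0.4733, 0.1477, 0.005 ]), array([0.5036, 0.3124, 0.005 ])]
yaw from long edge -100.43457939183423 0.1674428216929418
-103.1215877128589 0.06558441240122538
[array([0.4724, 0.1502, 0.005 ]), array([0.5028, 0.313 , 0.005 ]), array([0.5666, 0.3005, 0.005 ])]
yaw side -100.59229155203708 0.16563032914134368
mark (array([ 0.5396, -0.1324,  0.0436]), [np.float64(0.0005925863157752672), np.float64(0.0005925863157752696)])
grip tri (array([0.518 , 0.2064, 0.2286]), [np.float64(0.0005911017732372082), np.float64(0.0005911017732372896)])
lid [array([ 0.7441, -0.1623,  0.157 ]), array([ 0.7953, -0.4556,  0.157 ]), array([ 0.4104, -0.521 ,  0.157 ]), array([ 0.3548, -0.228 ,  0.157 ])]
-80.10557019144694 0.2976871807302639
-170.35605455537666 0.3903873347948019
100.74472714785395 0.2982039914476349
9.57651922507789 0.39481501207730046
feet [array([ 0.7145, -0.1509,  0.    ]), array([ 0.3793, -0.2108,  0.    ])]
newfoot [0.7721 0.0474 0.01  ]
wr1 [0.748  0.2744 0.01  ]
wr2 [0.7432 0.1284 0.01  ]
screws [0.7018 0.3744 0.01  ]
cleaner [0.6177 0.5159 0.01  ]
ply [0.3652 0.4532 0.01  ]
tape [0.2628 0.2903 0.01  ]
```

```bash
cat >> h.py <<'E'
def tool_R(yaw_deg,flip=1,tilt=0):
    # tool x down; tool z along jack +y*flip for a jack with this yaw
    a=np.radians(yaw_deg); z=flip*np.array([-np.sin(a),np.cos(a),0]); x=np.array([0,0,-1.]); y=np.cross(z,x)
    return np.stack([x,y,z],1)
def delta(st,p,R):
    R0=Rot.from_rotvec(st["orientation"]).as_matrix()
    return np.round(R0.T@(np.array(p)-st["tool_pos"])*100,2), np.round(np.degrees(Rot.from_matrix(R0.T@R).as_rotvec()),1)
E
python3 - <<'E'
from plant import robot
from h import *
st=robot.read_state(); R0=Rot.from_rotvec(st["orientation"]).as_matrix(); print(R0.round(3))
for f in (1,-1):
    print(f,delta(st,(.42,-.3,.33),tool_R(-101,f)),delta(st,(.518,.206,.30),tool_R(-101,f)))
E
```

```text
[[-0.     0.974  0.228]
 [ 0.001  0.228 -0.974]
 [-1.     0.    -0.001]]
1 (array([-11.17,  34.06, -21.21]), array([-65.8,  -0. ,  -0. ])) (array([ -8.12,  55.13, -68.24]), array([-65.8,  -0. ,  -0. ]))
-1 (array([-11.17,  34.06, -21.21]), array([114.2,  -0. ,   0. ])) (array([ -8.12,  55.13, -68.24]), array([114.2,  -0. ,   0. ]))
```

>>> jog_arm --pt "-11 5 -4 -10 0 0 0" --pt "-11 11 -8 -20 0 0 0" --pt "-11 17 -12 -30 0 0 0" --pt "-11 23 -16 -40 0 0 0" --pt "-11 29 -21 -50 0 0 0"

```text
t: 0.88
tool_pos: [0.3174, -0.3781, 0.3249]
orientation: [0.363, 1.539, -0.363]
force: [0.8, 0.1, -0.1]
opening: 0.0928
```

```bash
python3 - <<'E'
from plant import robot
from h import *
st=robot.read_state(); print(st["tool_pos"],st["q"],delta(st,(.518,.206,.32),tool_R(-101,1)))
E
```

```text
[ 0.31741094 -0.37806883  0.32486615] [-9.76724290e-01 -1.78724449e-01  1.60093773e+00  5.57478291e-04
  1.71896555e+00 -5.13710134e-01] (array([ 0.5 , 61.22, -8.14]), array([-15.5,   0. ,  -0. ]))
```

>>> jog_arm --pt "0 6 -1 -4 0 0 0" --pt "0 12 -2 -8 0 0 0" --pt "0 18 -3 -12 0 0 0" --pt "0 24 -4 -15.5 0 0 0" --pt "0 30 -5 -15.5 0 0 0"

```text
t: 1.5
tool_pos: [0.4068, -0.0854, 0.3251]
orientation: [0.15, 1.564, -0.151]
force: [1.6, -0.1, 0.2]
opening: 0.0928
```

```bash
python3 - <<'E'
from plant import robot
from h import *
st=robot.read_state(); print(st["tool_pos"],st["q"],delta(st,(.518,.206,.32),tool_R(-101,1)))
E
```

```text
[ 0.40681517 -0.08541965  0.32509511] [-3.30646027e-01 -3.98235009e-01  1.77864973e+00  2.19868320e-04
  1.75962273e+00 -1.38778517e-01] (array([ 0.52, 30.73,  5.36]), array([0. , 0.1, 0. ]))
```

>>> jog_arm --pt "0 6 1 0 0 0 0" --pt "0 12 2 0 0 0 0" --pt "0 18 3 0 0 0 0" --pt "0 24 4.5 0 0 0 0" --pt "0.5 28 5.3 0 0 0 0"

```text
t: 2.12
tool_pos: [0.5128, 0.1821, 0.3202]
orientation: [0.149, 1.564, -0.149]
force: [0.2, -0.5, 0.9]
opening: 0.0933
```

```bash
cat > shot.py <<'E'
import sys,pickle
from plant import optics
from h import *
for a in sys.argv[2:]:
    c=optics.read_camera(a); pickle.dump(c,open(f"{a}_{sys.argv[1]}.pkl","wb")); cv2.imwrite(f"pics/{a}_{sys.argv[1]}.png",c["frame"][:,:,::-1])
E
python3 shot.py 1 wrist; python3 - <<'E'
from plant import robot
from h import *
st=robot.read_state(); print(st["tool_pos"],st["force"],delta(st,(.518,.206,.32),tool_R(-101,1)))
E
```

```text
[0.5129731  0.1852127  0.31831121] [-3.36525607  0.93465433 -2.21927256] (array([-0.17,  2.14,  0.1 ]), array([ 0.2, -0. , -0.1]))
```

View pics/wrist_1.png

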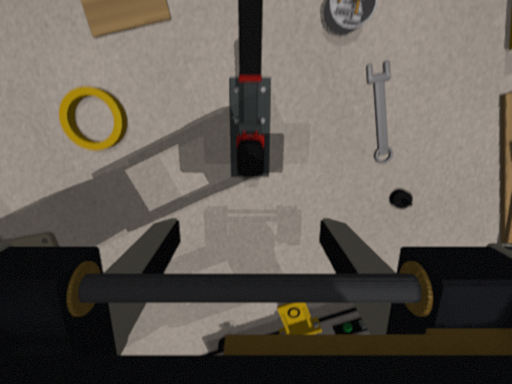

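```bash
python3 - <<'E'
from h import *
import pickle
c=pickle.load(open("wrist_1.pkl","rb"))
crop(c,220,60,320,180,6,"w1j.png"); crop(c,260,295,330,345,10,"w1m.png")
E
```

```text
(no output)
```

View pics/w1j.png

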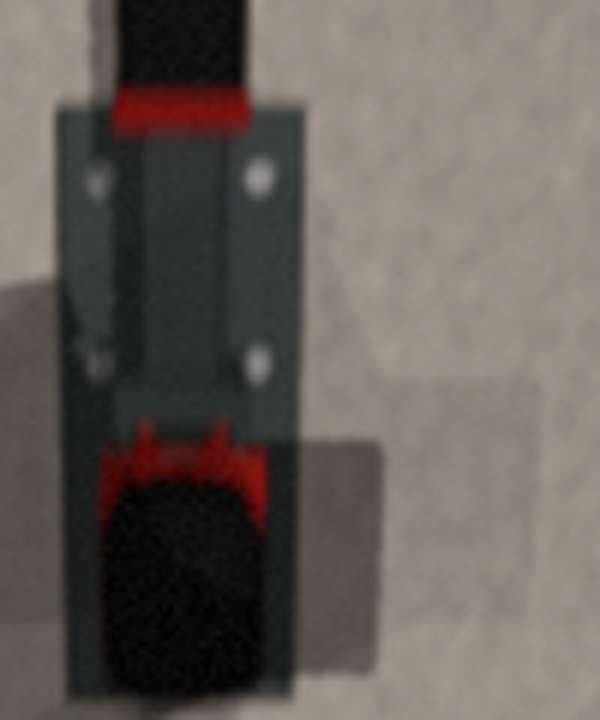

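View pics/w1m.png

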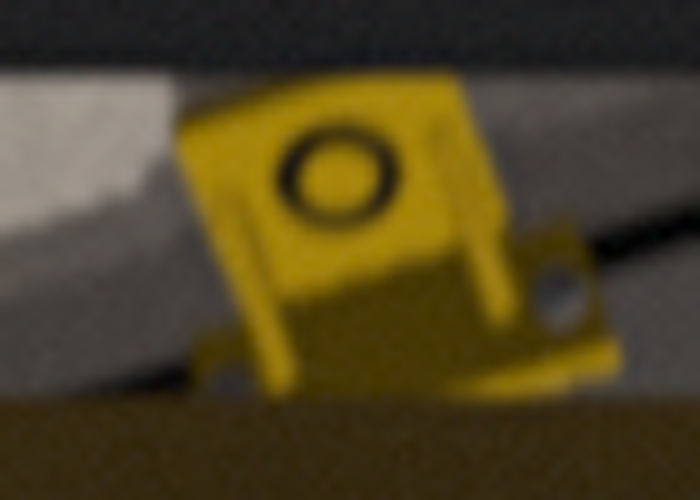

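```bash
python3 - <<'E'
from h import *
import pickle
np.set_printoptions(precision=4,suppress=True)
c=pickle.load(open("wrist_1.pkl","rb"));t=pickle.load(open("top.pkl","rb"));s=pickle.load(open("side.pkl","rb"))
P=lambda p,k,o:((p[0]+.5)/k-.5+o[0],(p[1]+.5)/k-.5+o[1])
W=lambda p:P(p,6,(220,60))
C=[onz(c,*W(p),.005) for p in [(57,106),(305,104),(293,697),(67,697)]]
print(C)
for a,b in ((0,3),(1,2)):
    d=C[b]-C[a];print(np.degrees(np.arctan2(d[1],d[0])),np.linalg.norm(d))
m=(C[2]+C[3])/2; r=(C[0]+C[1])/2; ax=(m-r)/np.linalg.norm(m-r); print("bar from front", m-ax*.07, "rear",r+ax*.1)
a=ray(t,*P((60.5,326.5),4,(280,110)));b=ray(s,*P((360,553),5,(190,50)))
w=ray(c,*P((338,175),10,(260,295)))
print("mark 3", tri([a,b,w]), "wrist on z", onz(c,*P((338,175),10,(260,295)),.0436), [x for x in (tri([a,w]),tri([b,w]))])
# lug direction in wrist: left edge (180,135)->(240,300), right (455,85)->(495,225)
Q=[onz(c,*P(p,10,(260,295)),.0436) for p in [(178,135),(270,380),(458,80),(505,230)]]
for i,j in((0,1),(2,3),(0,2)):
    d=Q[j]-Q[i];print("lug",np.degrees(np.arctan2(d[1],d[0])),np.linalg.norm(d))
E
```

```text
[array([0.5062, 0.3153, 0.005 ]), array([0.5733, 0.3029, 0.005 ]), array([0.5415, 0.1386, 0.005 ]), array([0.4743, 0.1516, 0.005 ])]
-101.03370739324782 0.1667712494140062
-100.93160701522585 0.16733009890029565
bar from front [0.5212 0.2138 0.005 ] rear [0.5207 0.2109 0.005 ]
mark 3 (array([ 0.5407, -0.133 ,  0.0412]), [np.float64(0.00031094576977446213), np.float64(0.0017009919159089682), np.float64(0.0015050416828665874)]) wrist on z [ 0.5418 -0.1298  0.0436] [(array([ 0.5415, -0.1329,  0.0398]), [np.float64(0.0004680800889227352), np.float64(0.0004680800889224821)]), (array([ 0.5423, -0.1443,  0.0284]), [np.float64(0.0009970756181804992), np.float64(0.0009970756181805413)])]
lug -81.91313415338657 0.06156238091063984
lug -83.05941269067192 0.03652425080630728
lug 2.2299965769955516 0.0550577372148034
```

```bash
python3 - <<'E'
from plant import robot
from h import *
st=robot.read_state(); print(st["tool_pos"],st["force"],delta(st,(.519,.209,.195),tool_R(-101,1)))
E
```

```text
[0.5129731  0.1852127  0.31831121] [-3.36525607  0.93465433 -2.21927256] (array([12.34,  2.43,  0.15]), array([ 0.2, -0. , -0.1]))
```

>>> jog_arm --pt "2 2.4 0.2 0.2 0 0 0.1" --pt "6 2.4 0.2 0.2 0 0 0.1" --pt "10 2.4 0.2 0.2 0 0 0.1" --pt "12.4 2.4 0.2 0.2 0 0 0.1" --pt "12.4 2.4 0.2 0.2 0 0 0.1" --squeeze 40

```text
t: 2.8
tool_pos: [0.5178, 0.2081, 0.1918]
orientation: [0.151, 1.57, -0.151]
force: [-0.3, -0.1, -0.0]
opening: 0.0836
```

```bash
python3 shot.py 2 wrist; python3 - <<'E'
from plant import robot
from h import *
st=robot.read_state(); print(st["tool_pos"],st["force"],delta(st,(.519,.209,.195),tool_R(-101,1)))
E
```

```text
[0.51889351 0.20841205 0.19388583] [-0.11279574 -0.31999809 -0.05429186] (array([-0.11,  0.06, -0.  ]), array([-0. , -0.1, -0.1]))
```

View pics/wrist_2.png

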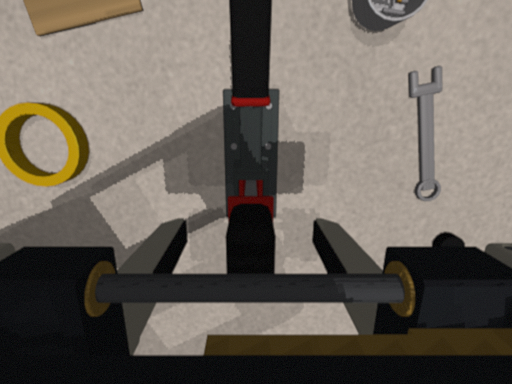

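>>> jog_arm --pt "0 0 0 0 0 0 0.9" --pt "0 0 0 0 0 0 0.9" --pt "0 0 0 0 0 0 0.9" --pt "0 0 0 0 0 0 0.9" --pt "0 0 0 0 0 0 0.9" --squeeze 50

```text
t: 3.48
tool_pos: [0.5189, 0.2084, 0.194]
orientation: [0.152, 1.567, -0.15]
force: [-0.3, -0.2, 0.4]
opening: 0.0383
```

>>> jog_arm --pt "0 0 0 0 0 0 0.9" --pt "0 0 0 0 0 0 0.9" --pt "0 0 0 0 0 0 0.9" --pt "0 0 0 0 0 0 0.9"

```text
t: 3.98
tool_pos: [0.5188, 0.2084, 0.1939]
orientation: [0.152, 1.567, -0.15]
force: [-1.9, 0.6, 1.1]
opening: 0.0259
```

```bash
python3 shot.py 3 wrist top side; python3 - <<'E'
import pickle
from h import *
s=pickle.load(open("side_3.pkl","rb"));crop(s,190,150,290,290,4,"s3.png")
c=pickle.load(open("top_3.pkl","rb"));crop(c,140,100,260,240,4,"t3.png")
E
```

```text
(no output)
```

View pics/s3.png

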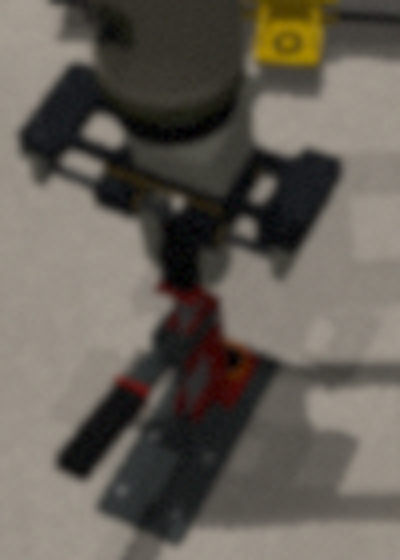

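View pics/wrist_3.png

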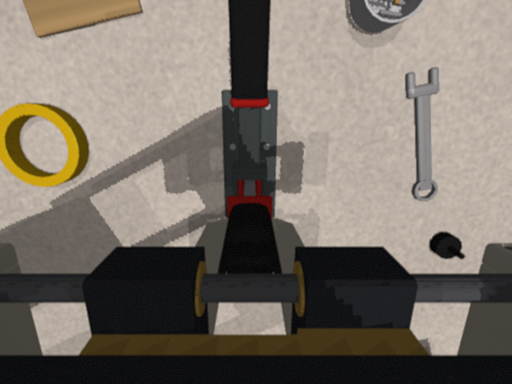

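>>> jog_arm --pt "-1 0 0 0 0 0 0.9" --pt "-2 0 0 0 0 0 0.9" --pt "-2 0 0 0 0 0 0.9" --squeeze 55

```text
t: 4.5
tool_pos: [0.5194, 0.2085, 0.2149]
orientation: [0.152, 1.566, -0.15]
force: [0.9, 0.1, -8.9]
opening: 0.0257
```

```bash
python3 shot.py 4 wrist; python3 - <<'E'
from plant import robot
from h import *
st=robot.read_state(); print(st["tool_pos"],st["force"],st["wrist_torque"],st["opening"],delta(st,(.533,-.03,.22),tool_R(-80,1)))
E
```

```text
[0.51913284 0.20843949 0.21430302] [-0.08109572  0.13301615 -9.58421832] [-0.23057641 -0.0376344  -0.01409432] 0.02582435422106139 (array([ -0.6 , -23.14,   5.91]), array([-21. ,  -0.1,  -0.1]))
```

View pics/wrist_4.png

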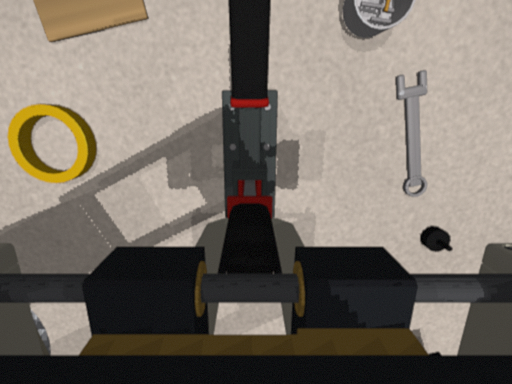

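```bash
python3 - <<'E'
from plant import robot
from h import *
st=robot.read_state(); print(delta(st,(.521,-.018,.214),tool_R(-80,1)))
E
```

```text
(array([ -0.  , -22.19,   4.51]), array([-21. ,  -0.1,  -0.1]))
```

>>> jog_arm --pt "0 -3 0.5 -4 0 0 0.9" --pt "0 -8 1.5 -9 0 0 0.9" --pt "0 -13 2.5 -14 0 0 0.9" --pt "0 -18 3.5 -18 0 0 0.9" --pt "0 -22.2 4.5 -21 0 0 0.9"

```text
t: 5.18
tool_pos: [0.5205, -0.02, 0.2136]
orientation: [-0.137, 1.567, 0.139]
force: [0.5, 0.3, -8.8]
opening: 0.0257
```

>>> jog_arm --pt "0 0 0 0 0 0 0.9" --pt "0 0 0 0 0 0 0.9"

```text
t: 5.42
tool_pos: [0.5202, -0.0201, 0.2132]
orientation: [-0.136, 1.568, 0.138]
force: [0.0, 0.9, -8.9]
opening: 0.0264
```

```bash
python3 shot.py 5 wrist top side; python3 - <<'E'
from plant import robot
from h import *
import pickle
st=robot.read_state(); print(st["tool_pos"],st["force"],delta(st,(.521,-.018,.214),tool_R(-80,1)))
s=pickle.load(open("side_5.pkl","rb"));crop(s,190,120,310,250,5,"s5.png")
c=pickle.load(open("top_5.pkl","rb"));crop(c,210,150,330,250,6,"t5.png")
E
```

```text
[ 0.52044248 -0.01903149  0.21343784] [-0.77920628 -0.6539669  -9.07843608] (array([-0.06,  0.09,  0.07]), array([ 0.1, -0.1, -0.1]))
```

View pics/s5.png

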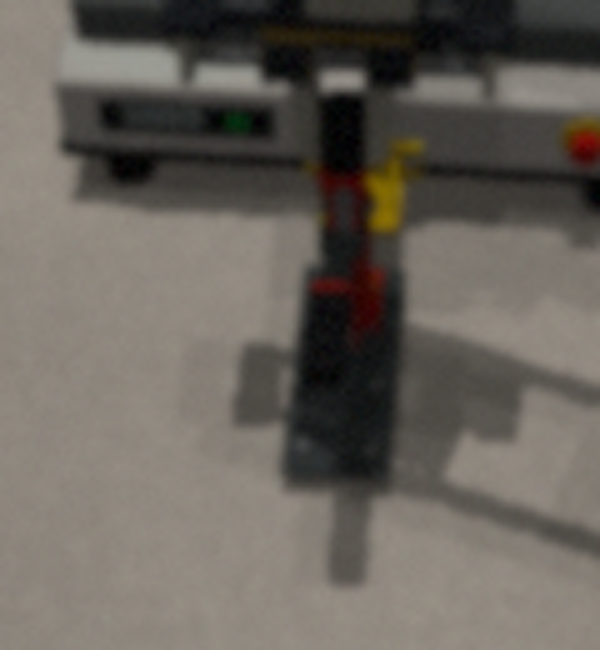

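View pics/t5.png

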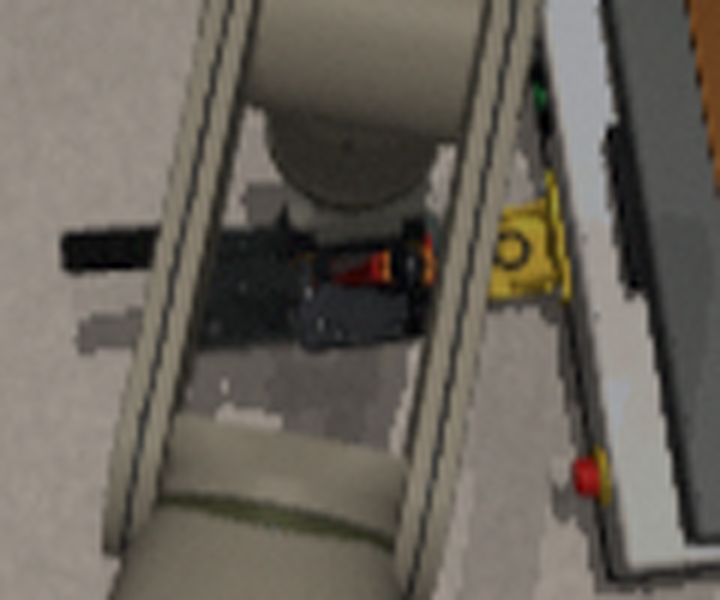

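View pics/wrist_5.png

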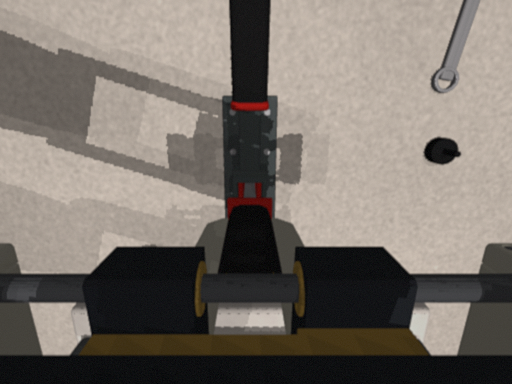

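```bash
python3 - <<'E'
from h import *
import pickle
np.set_printoptions(precision=4,suppress=True)
P=lambda p,k,o:((p[0]+.5)/k-.5+o[0],(p[1]+.5)/k-.5+o[1])
c=pickle.load(open("top_5.pkl","rb"));
print("saddle",onz(c,*P((409,264),6,(210,150)),.039),"mark",onz(c,*P((512,250),6,(210,150)),.0425))
d=np.array([np.cos(np.radians(-80)),np.sin(np.radians(-80))]);print("expected", np.array([.5204,-.019])+.045*d)
w=pickle.load(open("wrist_5.pkl","rb"))
r=onz(w,250,97,.02);print("base rear mid if lift 20mm, z=.02",r,"exp",np.array([.5204,-.019])-.1*d)
w=pickle.load(open("wrist_4.pkl","rb"))
r=onz(w,250,90.5,.025);d=np.array([np.cos(np.radians(-101)),np.sin(np.radians(-101))]);print("before",r,"exp",np.array([.5191,.2084])-.1*d)
E
```

```text
saddle [ 0.529  -0.0695  0.039 ] mark [ 0.5405 -0.1332  0.0425]
expected [ 0.5282 -0.0633]
base rear mid if lift 20mm, z=.02 [0.5054 0.0714 0.02  ] exp [0.503  0.0795]
before [0.5405 0.3067 0.025 ] exp [0.5382 0.3066]
```

>>> jog_arm --pt "1 0 0 0 0 0 0.9" --pt "1.8 0 0 0 0 0 0.9" --pt "1.95 0 0 0 0 0 0.9" --pt "1.95 0 0 0 0 0 0.9"

```text
t: 6.08
tool_pos: [0.5211, -0.0195, 0.1959]
orientation: [-0.139, 1.566, 0.139]
force: [-3.3, -3.6, 6.3]
opening: 0.0258
```

>>> jog_arm --pt "0 0 0 0 0 0 0.6" --pt "0 0 0 0 0 0 0.6" --pt "0 0 0 0 0 0 0.6" --pt "0 0 0 0 0 0 0.9" --squeeze 4

```text
t: 6.58
tool_pos: [0.5211, -0.0194, 0.1959]
orientation: [-0.139, 1.565, 0.139]
force: [-0.5, 0.8, -0.4]
opening: 0.0311
```

```bash
python3 shot.py 6 wrist top; python3 - <<'E'
from plant import robot
from h import *
import pickle
st=robot.read_state(); print(st["tool_pos"],st["force"],st["opening"])
s=pickle.load(open("wrist_6.pkl","rb"));crop(s,200,80,300,240,4,"w6.png")
c=pickle.load(open("top_6.pkl","rb"));crop(c,210,150,330,250,6,"t6.png")
E
```

```text
[ 0.52092605 -0.01948761  0.19578368] [-2.11653615 -0.45004883  1.93998012] 0.025787069285147447
```

View pics/w6.png

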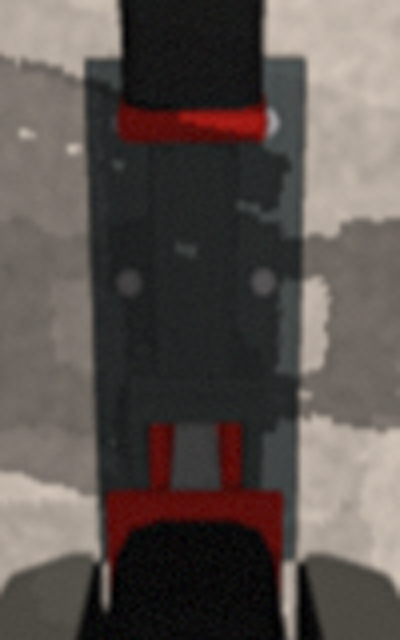

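View pics/t6.png

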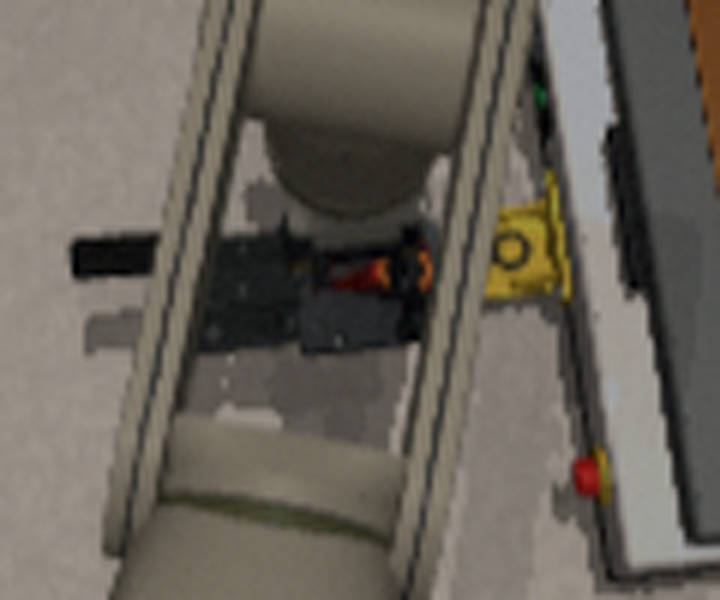

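```bash
python3 - <<'E'
from h import *
import pickle
np.set_printoptions(precision=4,suppress=True)
P=lambda p,k,o:((p[0]+.5)/k-.5+o[0],(p[1]+.5)/k-.5+o[1])
c=pickle.load(open("top_6.pkl","rb"));
f=c["frame"].astype(int); m=((f[:,:,0]>130)&(f[:,:,0]-f[:,:,2]>70)); m[:, :265]=0; m[:,285:]=0; m[:188]=0;m[202:]=0
ys,xs=np.nonzero(m);print(xs.mean(),ys.mean(),len(xs),xs.min(),xs.max(),ys.min(),ys.max())
print("saddle",onz(c,*P((404,270),6,(210,150)),.018),"mark",onz(c,*P((512,250),6,(210,150)),.0425))
TC=np.array([.5209,-.0195]);d=np.array([np.cos(np.radians(-80)),np.sin(np.radians(-80))]);print("expected", TC+.045*d)
w=pickle.load(open("wrist_6.pkl","rb"))
C=[onz(w,*P(p,4,(200,80)),.005) for p in [(85,57),(305,57),(297,555),(101,555)]];print(C)
r=(C[0]+C[1])/2; print("rear",r,"exp",TC-.1*d)
for a,b in((0,3),(1,2)):
  e=C[b]-C[a];print(np.degrees(np.arctan2(e[1],e[0])))
E
```

```text
281.0 194.5 2 281 281 194 195
saddle [ 0.5292 -0.0676  0.018 ] mark [ 0.5405 -0.1332  0.0425]
expected [ 0.5287 -0.0638]
[array([0.4703, 0.0688, 0.005 ]), array([0.5376, 0.0808, 0.005 ]), array([ 0.5685, -0.0825,  0.005 ]), array([ 0.5004, -0.0946,  0.005 ])]
rear [0.5039 0.0748 0.005 ] exp [0.5035 0.079 ]
-79.56129194029931
-79.29682360862424
```

>>> jog_arm --pt "0 0 0 0 0 0 0.95" --pt "0 0 0 0 0 0 0.95" --pt "-0.3 0 0 0 0 0 0.95" --pt "-0.5 0 0 0 0 0 0.95" --pt "-0.5 -0.4 0 0 0 0 0.95" --squeeze 60

```text
t: 7.3
tool_pos: [0.5213, -0.0233, 0.2002]
orientation: [-0.139, 1.567, 0.14]
force: [-0.4, 1.1, -9.1]
opening: 0.0256
```

```bash
python3 shot.py 7 wrist side; python3 - <<'E'
from plant import robot
from h import *
import pickle
st=robot.read_state(); print(st["tool_pos"],st["force"],st["opening"],delta(st,(.5209+.0115,-.0195-.0655,.2005),tool_R(-80)))
s=pickle.load(open("side_7.pkl","rb"));crop(s,190,120,310,250,4,"s7.png")
s=pickle.load(open("wrist_7.pkl","rb"));crop(s,200,80,300,240,4,"w7.png")
E
```

```text
[ 0.52150605 -0.02389179  0.20032117] [ 0.40510489 -0.13701352 -9.51680164] 0.025777247887175926 (array([-0.02, -6.21, -0.  ]), array([ 0.1, -0. ,  0. ]))
```

View pics/w7.png

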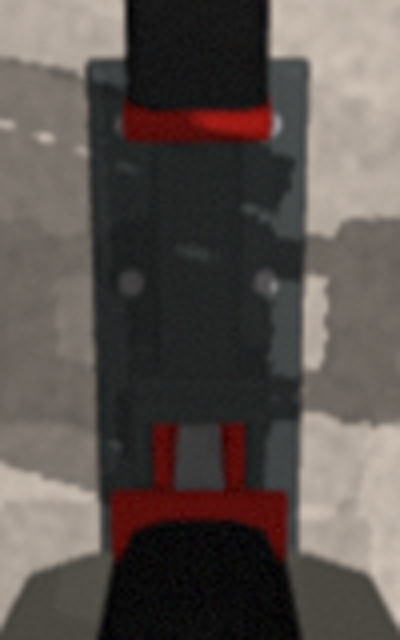

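>>> jog_arm --pt "0 -0.8 0 0 0 0 0.95" --pt "0 -2 0 0 0 0 0.95" --pt "0 -3.2 0 0 0 0 0.95" --pt "0 -4 0 0 0 0 0.95" --pt "0 -4 0 0 0 0 0.95"

```text
t: 8.02
tool_pos: [0.5286, -0.0641, 0.2003]
orientation: [-0.138, 1.567, 0.138]
force: [0.2, 0.3, -9.5]
opening: 0.0257
```

>>> jog_arm --pt "0 -0.5 0 0 0 0 0.95" --pt "0 -1.2 0 0 0 0 0.95" --pt "0 -1.8 0 0 0 0 0.95" --pt "0 -2.1 0 0 0 0 0.95" --pt "0 -2.1 0 0 0 0 0.95"

```text
t: 8.65
tool_pos: [0.5323, -0.085, 0.2003]
orientation: [-0.138, 1.567, 0.137]
force: [-0.0, -0.2, -8.6]
opening: 0.026
```

```bash
python3 shot.py 8 wrist side top; python3 - <<'E'
from plant import robot
from h import *
import pickle
st=robot.read_state(); print(st["tool_pos"],st["force"],st["opening"],delta(st,(.5209+.0115,-.0195-.0655,.196),tool_R(-80)))
s=pickle.load(open("side_8.pkl","rb"));crop(s,190,100,310,230,5,"s8.png")
s=pickle.load(open("wrist_8.pkl","rb"));crop(s,200,80,300,240,4,"w8.png")
c=pickle.load(open("top_8.pkl","rb"));crop(c,210,150,330,250,6,"t8.png")
E
```

```text
[ 0.53223591 -0.08460268  0.20026275] [ -0.13894614   0.40720508 -10.15477938] 0.02554252458539136 (array([ 0.43, -0.04,  0.01]), array([ 0.1, -0. , -0. ]))
```

View pics/w8.png

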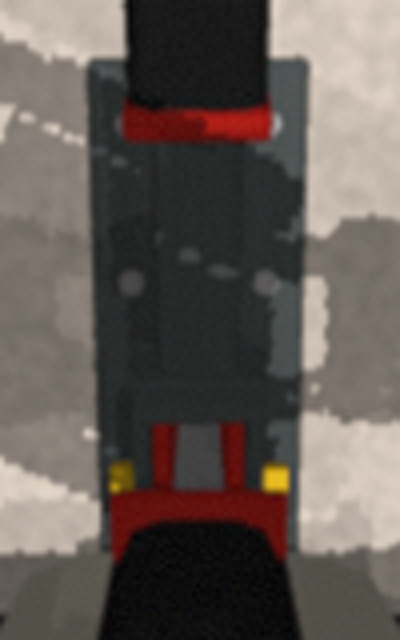

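View pics/s8.png

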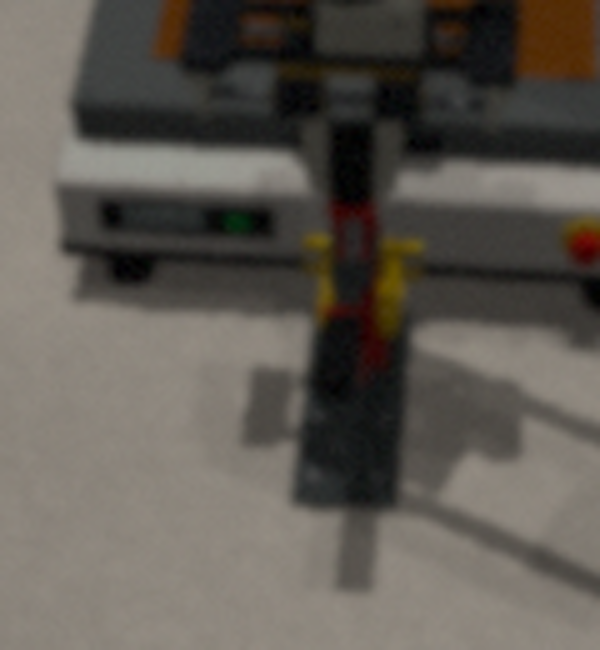

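View pics/t8.png

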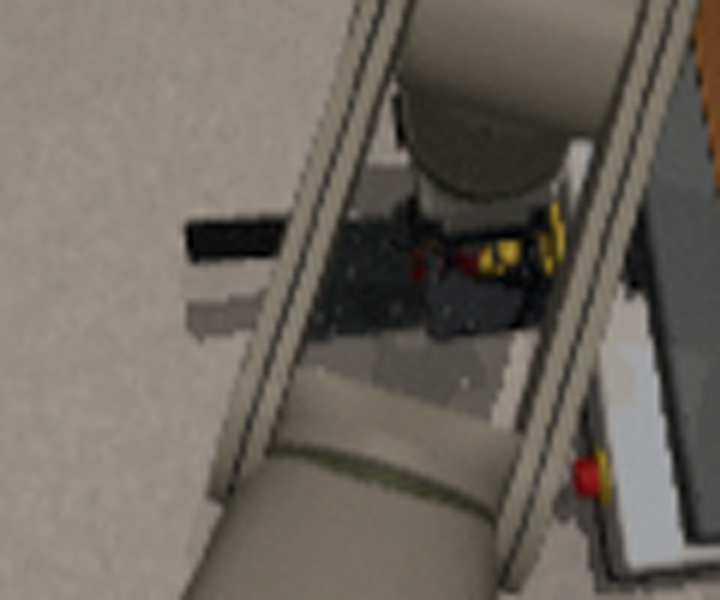

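```bash
python3 - <<'E'
from h import *
import pickle
np.set_printoptions(precision=4,suppress=True)
P=lambda p,k,o:((p[0]+.5)/k-.5+o[0],(p[1]+.5)/k-.5+o[1])
w=pickle.load(open("wrist_8.pkl","rb"))
d=np.array([np.cos(np.radians(-79.7)),np.sin(np.radians(-79.7)),0])
for z in (.04,.0436,.046):
  a=onz(w,*P((109,463),4,(200,80)),z);b=onz(w,*P((291,465),4,(200,80)),z);print(a,b,np.linalg.norm(a-b),"pad",(a+b)/2+.02*d)
r=(onz(w,*P((87,59),4,(200,80)),.0095)+onz(w,*P((309,59),4,(200,80)),.0095))/2
print("rear",r,"saddle",r+.145*d)
E
```

```text
[ 0.5097 -0.1163  0.04  ] [ 0.5663 -0.107   0.04  ] 0.05732963124022347 pad [ 0.5416 -0.1313  0.04  ]
[ 0.5098 -0.1151  0.0436] [ 0.5658 -0.1059  0.0436] 0.05669739866691814 pad [ 0.5414 -0.1302  0.0436]
[ 0.5099 -0.1144  0.046 ] [ 0.5654 -0.1052  0.046 ] 0.056275910284714695 pad [ 0.5412 -0.1295  0.046 ]
rear [0.516  0.0088 0.0095] saddle [ 0.542  -0.1339  0.0095]
```

>>> jog_arm --pt "0.2 0.1 0 0 0 0 0.95" --pt "0.45 0.1 0 0 0 0 0.95" --pt "0.5 0.1 0 0 0 0 0.95" --pt "0.5 0.1 0 0 0 0 0.95"

```text
t: 9.3
tool_pos: [0.5322, -0.0835, 0.1958]
orientation: [-0.138, 1.566, 0.138]
force: [-1.8, 0.2, -2.8]
opening: 0.0257
```

>>> jog_arm --pt "0 0 0 0 0 0 0.6" --pt "0 0 0 0 0 0 0.5" --pt "0 0 0 0 0 0 0.5" --squeeze 4

```text
t: 9.68
tool_pos: [0.5327, -0.0837, 0.1964]
orientation: [-0.138, 1.565, 0.138]
force: [1.1, 0.1, 0.6]
opening: 0.0458
```

```bash
python3 shot.py 9 wrist; python3 - <<'E'
from plant import robot
from h import *
import pickle
st=robot.read_state(); print(st["tool_pos"],st["force"],st["opening"])
np.set_printoptions(precision=4,suppress=True)
s=pickle.load(open("wrist_9.pkl","rb"));crop(s,200,80,300,240,4,"w9.png")
E
```

```text
[ 0.53253016 -0.08365152  0.19627284] [-0.38886824 -0.72831617  1.02445731] 0.046349396312881715
```

View pics/w9.png

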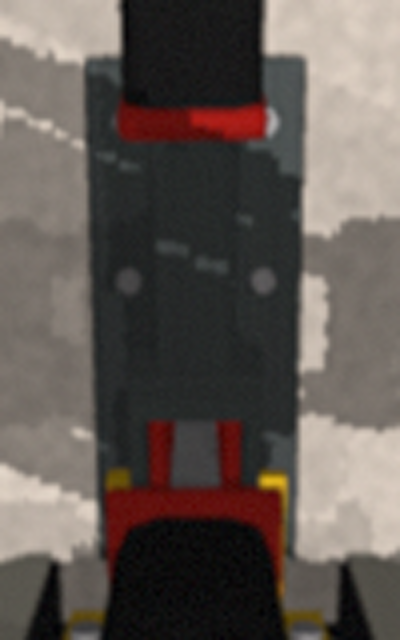

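>>> jog_arm --pt "0 0 0 0 0 0 0.3" --pt "-2 0 0 0 0 0 0.3" --pt "-6 0 0 0 0 0 0.3" --pt "-8 1 0 0 0 0 0.5" --pt "-8 5 0 0 0 0 1" --squeeze 10

```text
t: 10.35
tool_pos: [0.525, -0.0349, 0.2795]
orientation: [-0.137, 1.561, 0.134]
force: [0.4, 0.7, -0.8]
opening: 0.0497
```

>>> jog_arm --pt "0 2 0 0 0 0 1" --pt "0 4 0 0 0 0 1" --pt "0 5 0 0 0 0 1" --pt "0 5 0 0 0 0 1" --squeeze 20

```text
t: 10.85
tool_pos: [0.5162, 0.0149, 0.2792]
orientation: [-0.138, 1.561, 0.135]
force: [-0.4, 0.1, 0.0]
opening: 0.0095
```

```bash
python3 shot.py 10 wrist side top; python3 - <<'E'
from plant import robot
from h import *
import pickle
np.set_printoptions(precision=4,suppress=True)
st=robot.read_state(); print(st["tool_pos"],st["force"],st["opening"])
c=pickle.load(open("wrist_10.pkl","rb")); R0=Rot.from_rotvec(st["orientation"]).as_matrix(); print("cam in tool",R0.T@(-np.array(c["R"]).T@np.array(c["t"])-st["tool_pos"]))
c=pickle.load(open("side_10.pkl","rb"));crop(c,190,100,310,230,5,"s10.png")
c=pickle.load(open("top_10.pkl","rb"));crop(c,210,150,330,250,6,"t10.png")
E
```

```text
[0.5164 0.0138 0.2791] [-0.3023 -0.6561  0.7148] 0.0013269435619082282
cam in tool [-0.1663  0.0758  0.0007]
```

View pics/wrist_10.png

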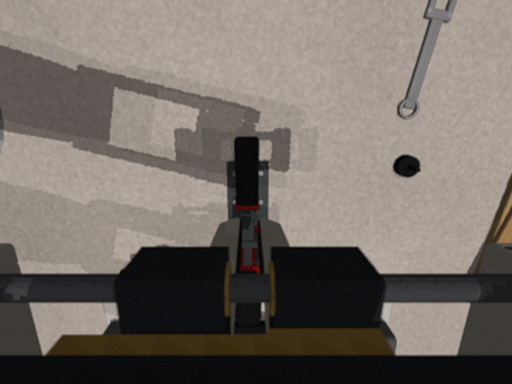

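View pics/s10.png

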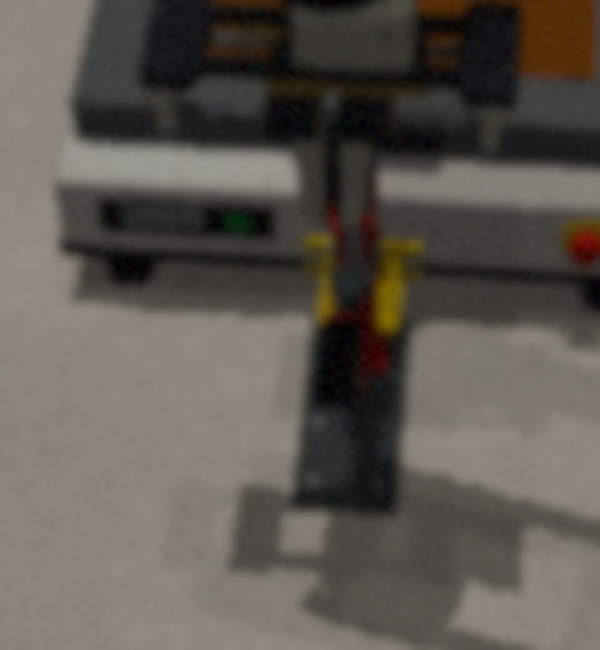

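View pics/t10.png

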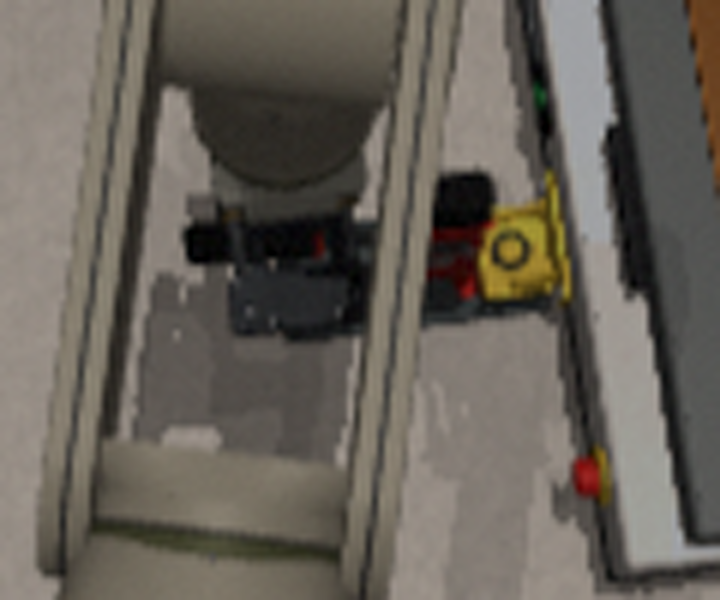

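```bash
python3 - <<'E'
from h import *
import pickle
c=pickle.load(open("wrist_10.pkl","rb"));crop(c,205,125,295,255,5,"w10.png")
E
```

```text
(no output)
```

View pics/w10.png

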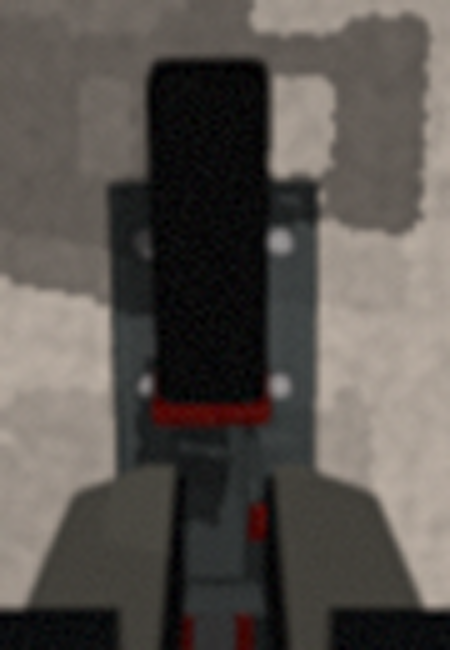

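```bash
python3 - <<'E'
from plant import robot
from h import *
import pickle
np.set_printoptions(precision=4,suppress=True)
P=lambda p,k,o:((p[0]+.5)/k-.5+o[0],(p[1]+.5)/k-.5+o[1])
c=pickle.load(open("wrist_10.pkl","rb"));W=lambda p:P(p,5,(205,125))
st=robot.read_state()
yaw=-79.6;d=np.array([np.cos(np.radians(yaw)),np.sin(np.radians(yaw)),0]);n=np.array([-d[1],d[0],0])
a=onz(c,*W((107,184)),.005);b=onz(c,*W((318,184)),.005);r=(a+b)/2;bar=r+.1*d;print(np.linalg.norm(a-b),"bar",bar,"saddle",bar+.045*d)
e=b-a;print("yaw",np.degrees(np.arctan2(e[1],e[0]))-90)
# handle tip top edge
h=(onz(c,*W((152,62)),.190)+onz(c,*W((268,62)),.190))/2; print("tip",h,"exp",bar+d*(.0095-.172*np.cos(.3)+.002))
he=bar-.133*d; print("press point",he,"lateral of tip",(h-bar)@n)
for z in (.2,.187): print(delta(st,[he[0],he[1],z],tool_R(yaw)))
E
```

```text
0.06921424695451826 bar [ 0.5336 -0.0883  0.005 ] saddle [ 0.5417 -0.1326  0.005 ]
yaw -80.0813819983937
tip [0.5059 0.0657 0.19  ] exp [0.506 0.062 0.005]
press point [0.5096 0.0425 0.005 ] lateral of tip 0.0006234835383166644
(array([ 7.91,  2.96, -0.22]), array([-0.5,  0.3,  0.1]))
(array([ 9.21,  2.97, -0.23]), array([-0.5,  0.3,  0.1]))
```

>>> jog_arm --pt "3 2 -0.2 -0.5 0.3 0 1" --pt "6 3.2 -0.2 -0.5 0.3 0 1" --pt "7.9 3.2 -0.2 -0.5 0.3 0 1" --pt "8.6 3.2 -0.2 -0.5 0.3 0 1" --pt "9.6 3.2 -0.2 -0.5 0.3 0 1"

```text
t: 11.62
tool_pos: [0.5104, 0.0443, 0.1839]
orientation: [-0.144, 1.564, 0.14]
force: [-0.3, 2.0, 2.4]
opening: 0.0004
```

>>> jog_arm --pt "1.5 0.2 0 0 0 0 1" --pt "3 0.3 0 0 0 0 1" --pt "4.5 0.3 0 0 0 0 1" --pt "5.5 0.1 0 0 0 0 1" --pt "6 0 0 0 0 0 1"

```text
t: 12.25
tool_pos: [0.5103, 0.0445, 0.123]
orientation: [-0.143, 1.565, 0.141]
force: [0.0, 6.7, 4.6]
opening: 0.0002
```

```bash
python3 shot.py 11 wrist side top; python3 - <<'E'
from plant import robot
from h import *
import pickle
np.set_printoptions(precision=4,suppress=True)
st=robot.read_state(); print(st["tool_pos"],st["force"],st["opening"])
c=pickle.load(open("side_11.pkl","rb"));crop(c,190,100,310,230,5,"s11.png")
E
```

```text
[0.5103 0.0445 0.1233] [-0.6654  6.0193  3.825 ] 0.0006903525164385413
```

View pics/wrist_11.png

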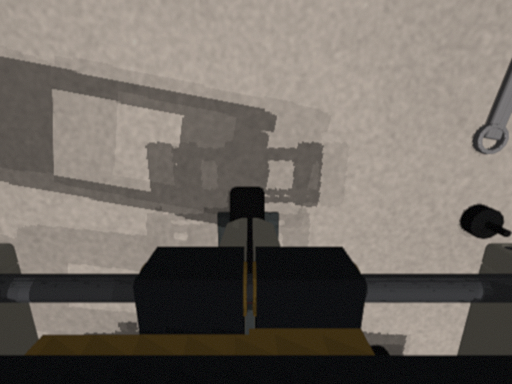

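View pics/s11.png

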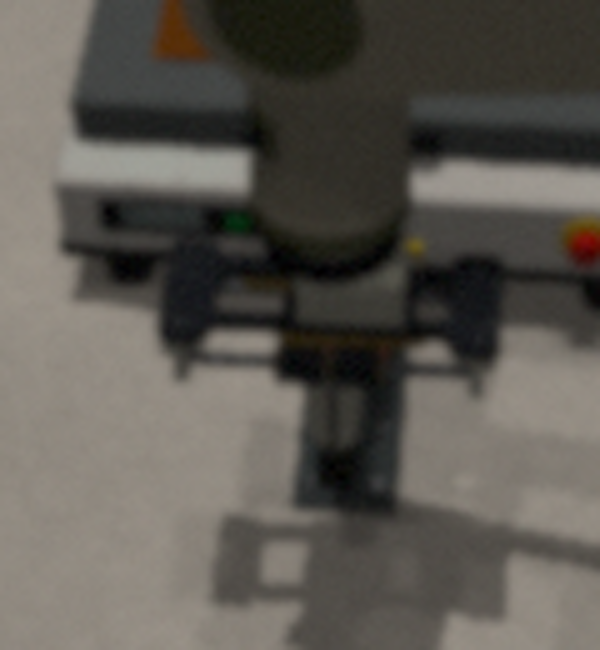

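>>> jog_arm --pt "0.2 0.3 0 0 0 0 1" --pt "0.5 0.5 0 0 0 0 1"

```text
t: 12.65
tool_pos: [0.51, 0.0479, 0.1186]
orientation: [-0.145, 1.564, 0.138]
force: [0.1, -2.9, 7.5]
opening: 0.0005
```

```bash
python3 shot.py 12 wrist; python3 - <<'E'
from plant import robot
from h import *
import pickle
np.set_printoptions(precision=4,suppress=True)
st=robot.read_state(); print(st["tool_pos"],st["force"],st["wrist_torque"])
c=pickle.load(open("wrist_12.pkl","rb"));crop(c,200,170,300,260,6,"w12.png")
E
```

```text
[0.5098 0.0481 0.1182] [ 2.1379 -2.7521  6.1442] [-0.4759 -0.454   0.013 ]
```

View pics/w12.png

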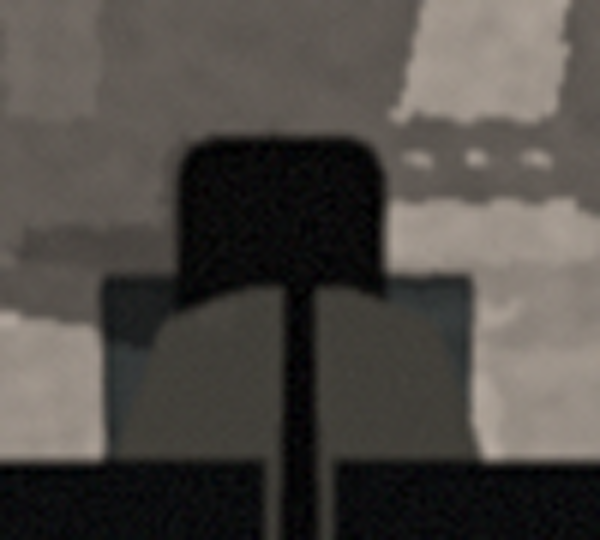

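```bash
cat > basew.py <<'E'
import sys,pickle
from h import *
np.set_printoptions(precision=4,suppress=True)
# args: tag, crop origin u0 v0, scale, left x, right x, y (crop px)
tag,u0,v0,k,l,r_,y=sys.argv[1],*map(float,sys.argv[2:8])
P=lambda p:((p[0]+.5)/k-.5+u0,(p[1]+.5)/k-.5+v0)
c=pickle.load(open(f"wrist_{tag}.pkl","rb"))
d=np.array([np.cos(np.radians(-79.8)),np.sin(np.radians(-79.8)),0])
a=onz(c,*P((l,y)),.005);b=onz(c,*P((r_,y)),.005);r=(a+b)/2
print(np.linalg.norm(a-b),"bar",r+.1*d,"saddle",r+.145*d)
E
python3 basew.py 12 200 170 6 104 471 277
```

```text
0.06752642295765493 bar [ 0.5331 -0.0866  0.005 ] saddle [ 0.5411 -0.1309  0.005 ]
```

>>> jog_arm --pt "0.3 -0.1 0 0 0 0 1" --pt "0.5 -0.2 0 0 0 0 1"

```text
t: 12.95
tool_pos: [0.5102, 0.0464, 0.1131]
orientation: [-0.145, 1.564, 0.139]
force: [-0.6, 7.6, 6.2]
opening: 0.0004
```

>>> jog_arm --pt "0.3 0 0 0 0 0 1" --pt "0.3 0 0 0 0 0 1"

```text
t: 13.2
tool_pos: [0.5104, 0.0462, 0.1108]
orientation: [-0.145, 1.564, 0.139]
force: [-3.3, 3.9, 12.2]
opening: 0.0003
```

>>> jog_arm --pt "0.05 0 0 0 0 0 1" --pt "0.05 0 0 0 0 0 1"

```text
t: 13.45
tool_pos: [0.5105, 0.0462, 0.1109]
orientation: [-0.145, 1.564, 0.139]
force: [-4.0, 3.3, 10.4]
opening: 0.0005
```

```bash
python3 shot.py 13 wrist; python3 - <<'E'
from plant import robot
from h import *
import pickle
np.set_printoptions(precision=4,suppress=True)
st=robot.read_state(); print(st["tool_pos"],st["force"],st["wrist_torque"])
c=pickle.load(open("wrist_13.pkl","rb"));crop(c,200,170,300,260,6,"w13.png")
d=np.array([np.cos(np.radians(-79.8)),np.sin(np.radians(-79.8)),0]);bar=np.array([.5334,-.0876,0])
for th in (.4,.5,.55,.6):
    a=th-.3; tip=bar+d*(.0095-.172*np.cos(a)-.008*np.sin(a))+np.array([0,0,.135+.0095*th/.6-.172*np.sin(a)+.008*np.cos(a)])
    hn=bar+d*(.0095-.150*np.cos(a)-.008*np.sin(a))+np.array([0,0,.135+.0095*th/.6-.150*np.sin(a)+.008*np.cos(a)])
    print(th,proj(c,tip),hn, hn[2]+ .01*np.tan(a))
E
```

```text
[0.5105 0.0462 0.1109] [-4.0091  3.8124 10.8034] [0.5872 0.4911 0.0018]
0.4 [246.1859 200.5254] [0.5085 0.0507 0.1343] 0.1353217008793878
0.5 [246.4227 195.2269] [0.5088 0.0493 0.121 ] 0.12298390002522415
0.55 [246.525  193.9107] [0.509  0.048  0.1143] 0.11690245803105043
0.6 [246.6179 193.3401] [0.5093 0.0464 0.1078] 0.11090802340990016
```

View pics/w13.png

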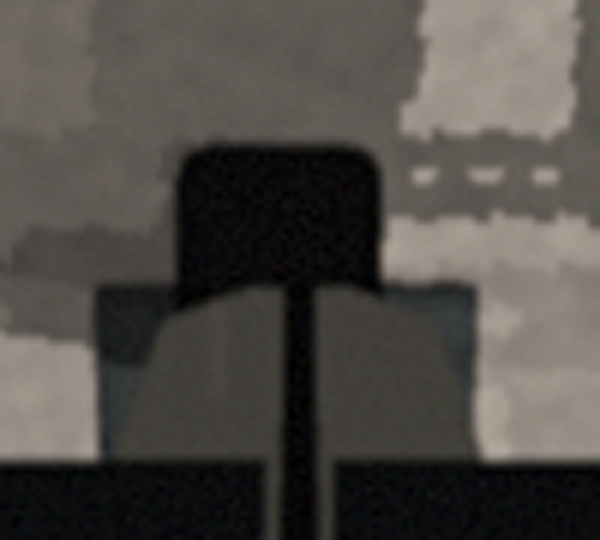

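>>> jog_arm --pt "-2 0.3 0 0 0 0 1" --pt "-4.5 0.3 0 0 0 0 1" --pt "-7 0 0 0 0 0 1" --pt "-10 -0.4 0 0 0 0 1" --pt "-10 -0.4 0 0 0 0 1"

```text
t: 14.12
tool_pos: [0.5122, 0.0417, 0.2128]
orientation: [-0.145, 1.56, 0.137]
force: [-0.2, -0.2, 0.2]
opening: 0.0006
```

```bash
python3 shot.py 14 wrist; python3 - <<'E'
from plant import robot
from h import *
import pickle
np.set_printoptions(precision=4,suppress=True)
st=robot.read_state(); print(st["tool_pos"],st["force"],st["wrist_torque"])
c=pickle.load(open("wrist_14.pkl","rb"));crop(c,200,140,300,260,5,"w14.png")
d=np.array([np.cos(np.radians(-79.8)),np.sin(np.radians(-79.8)),0]);bar=np.array([.5334,-.0876,0])
for ri in (0,.0075):
    a=-.3; tip=bar+d*(.0095-.172*np.cos(a)-.008*np.sin(a))+np.array([0,0,.135+ri-.172*np.sin(a)+.008*np.cos(a)])
    print(ri,(proj(c,tip)-[200,140])*5)
E
```

```text
[0.5113 0.042  0.2109] [ 0.5916 -0.2728 -0.5191] [ 0.0071 -0.092  -0.0261]
0 [226.8578 246.5286]
0.0075 [226.3654 261.9696]
```

View pics/w14.png

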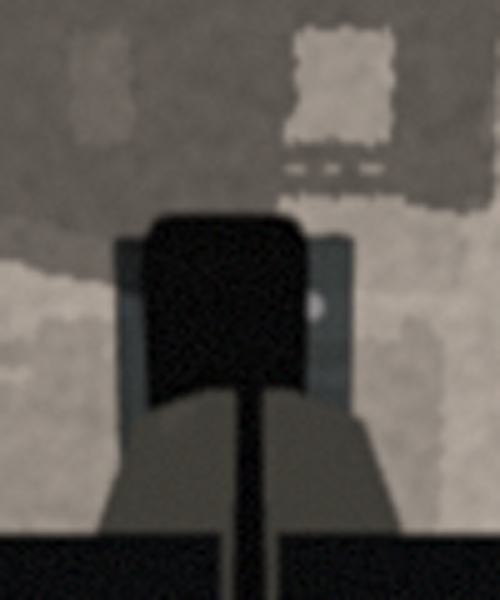

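```bash
python3 basew.py 14 200 140 5 113 354 238; python3 - <<'E'
from h import *
import pickle
c=pickle.load(open("wrist_14.pkl","rb"))
d=np.array([np.cos(np.radians(-79.8)),np.sin(np.radians(-79.8)),0]);bar=np.array([.5334,-.0876,0])
for ri in (0,.0075,.0095):
  for th in (0,.1,.2):
    a=th-.3; tip=bar+d*(.0095-.172*np.cos(a)+.008*np.sin(a))+np.array([0,0,.135+ri-.172*np.sin(a)-.008*np.cos(a)])
    print(ri,th,(proj(c,tip)-[200,140])*5)
E
```

```text
0.06897503673020106 bar [ 0.5329 -0.0874  0.005 ] saddle [ 0.5408 -0.1317  0.005 ]
0 0 [227.68235436 188.33613415]
0 0.1 [228.49948919 142.7764462 ]
0 0.2 [229.2424536  112.41869896]
0.0075 0 [227.25291158 200.63520766]
0.0075 0.1 [228.1280106 152.6705639]
0.0075 0.2 [228.91994955 120.67769628]
0.0095 0 [227.13309312 204.06676183]
0.0095 0.1 [228.02469318 155.42236362]
0.0095 0.2 [228.83051124 122.96811934]
```

>>> jog_arm --pt "1.6 0.2 0 0 0 0 1" --pt "3 0.6 0 0 0 0 1" --pt "4.5 0.9 0 0 0 0 1" --pt "6 1.1 0 0 0 0 1" --pt "7.3 1 0 0 0 0 1"

```text
t: 14.8
tool_pos: [0.5094, 0.0517, 0.1371]
orientation: [-0.145, 1.564, 0.138]
force: [-2.3, -0.4, 10.2]
opening: 0.0008
```

>>> jog_arm --pt "0.4 -0.1 0 0 0 0 1" --pt "0.8 -0.2 0 0 0 0 1"

```text
t: 15.05
tool_pos: [0.5096, 0.0505, 0.1287]
orientation: [-0.145, 1.564, 0.139]
force: [-1.3, 4.8, 8.9]
opening: 0.0005
```

>>> jog_arm --pt "0.5 -0.15 0 0 0 0 1" --pt "0.9 -0.3 0 0 0 0 1"

```text
t: 15.3
tool_pos: [0.51, 0.0487, 0.1196]
orientation: [-0.144, 1.564, 0.141]
force: [-3.0, 5.8, 10.5]
opening: 0.0006
```

>>> jog_arm --pt "0.2 0 0 0 0 0 1" --pt "0.25 0 0 0 0 0 1"

```text
t: 15.55
tool_pos: [0.51, 0.0486, 0.1175]
orientation: [-0.144, 1.564, 0.14]
force: [-3.9, -2.0, 12.5]
opening: 0.0005
```

>>> jog_arm --pt "0.1 0 0 0 0 0 1" --pt "0.1 0 0 0 0 0 1"

```text
t: 15.8
tool_pos: [0.5101, 0.0485, 0.1169]
orientation: [-0.145, 1.563, 0.14]
force: [-2.8, -1.7, 13.1]
opening: 0.0005
```

```bash
python3 shot.py 15 wrist top; python3 - <<'E'
from plant import robot
from h import *
import pickle
np.set_printoptions(precision=4,suppress=True)
st=robot.read_state(); print(st["tool_pos"],st["force"],st["wrist_torque"])
c=pickle.load(open("wrist_15.pkl","rb"));crop(c,200,170,300,260,6,"w15.png")
c=pickle.load(open("top_15.pkl","rb"));crop(c,210,150,330,250,6,"t15.png")
E
```

```text
[0.5101 0.0485 0.1169] [-4.6339 -1.5945 12.6289] [-0.4249  0.541  -0.0724]
```

View pics/w15.png

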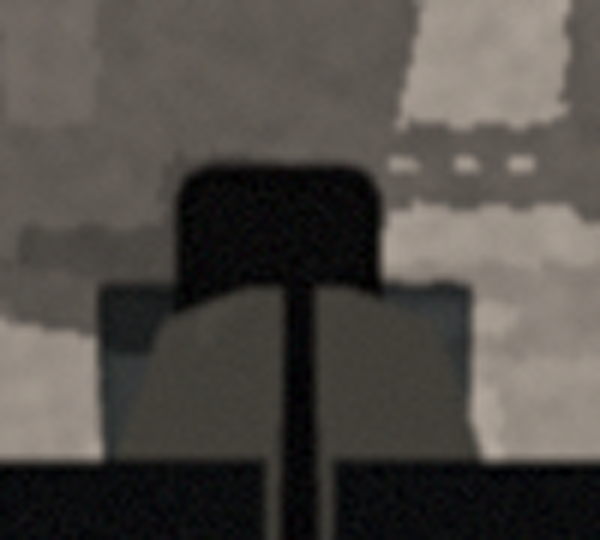

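View pics/t15.png

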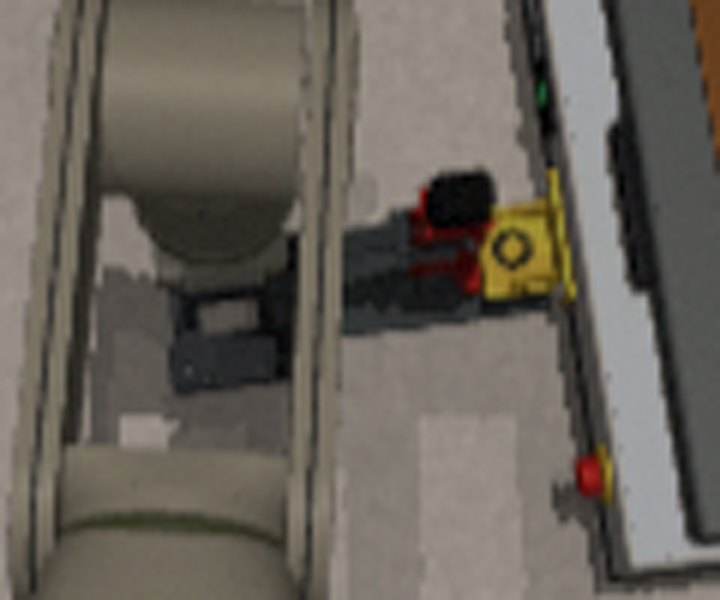

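>>> jog_arm --pt "0.12 0 0 0 0 0 1" --pt "0.12 0 0 0 0 0 1"

```text
t: 16.15
tool_pos: [0.5102, 0.0484, 0.1165]
orientation: [-0.145, 1.563, 0.14]
force: [-4.6, -1.4, 15.0]
opening: 0.0006
```

>>> jog_arm --pt "-2 0.3 0 0 0 0 1" --pt "-4.5 0.3 0 0 0 0 1" --pt "-7 0 0 0 0 0 1" --pt "-10.6 -0.6 0 0 0 0 1" --pt "-10.6 -0.6 0 0 0 0 1"

```text
t: 16.77
tool_pos: [0.5121, 0.0428, 0.2244]
orientation: [-0.145, 1.56, 0.139]
force: [0.6, -0.4, -0.3]
opening: 0.0003
```

```bash
python3 shot.py 16 wrist top side; python3 - <<'E'
from plant import robot
from h import *
import pickle
np.set_printoptions(precision=4,suppress=True)
st=robot.read_state(); print(st["tool_pos"],st["force"],st["wrist_torque"])
c=pickle.load(open("wrist_16.pkl","rb"));crop(c,200,140,300,260,5,"w16.png")
d=np.array([np.cos(np.radians(-79.8)),np.sin(np.radians(-79.8)),0]);bar=np.array([.5334,-.0876,0])
for ri in (.0075,.015,.017):
  for th in (0,.1,.2):
    a=th-.3; tip=bar+d*(.0095-.172*np.cos(a)+.008*np.sin(a))+np.array([0,0,.135+ri-.172*np.sin(a)-.008*np.cos(a)])
    print(ri,th,(proj(c,tip)-[200,140])*5)
c=pickle.load(open("side_16.pkl","rb"));crop(c,190,100,310,230,5,"s16.png")
E
```

```text
[0.51   0.0431 0.2205] [-0.5904 -0.5593 -0.5699] [ 0.0049 -0.1219  0.0119]
0.0075 0 [227.2643 189.087 ]
0.0075 0.1 [228.0581 144.5049]
0.0075 0.2 [228.7657 114.7293]
0.015 0 [226.8648 201.0722]
0.015 0.1 [227.7126 154.1855]
0.015 0.2 [228.4654 122.8367]
0.017 0 [226.7535 204.413 ]
0.017 0.1 [227.6166 156.8758]
0.017 0.2 [228.3822 125.0835]
```

View pics/w16.png

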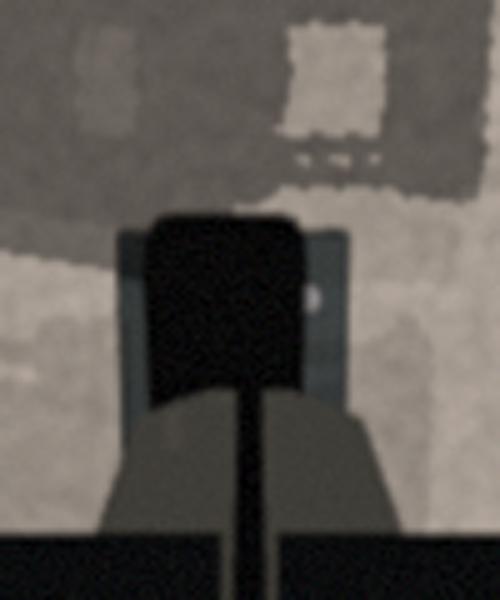

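View pics/s16.png

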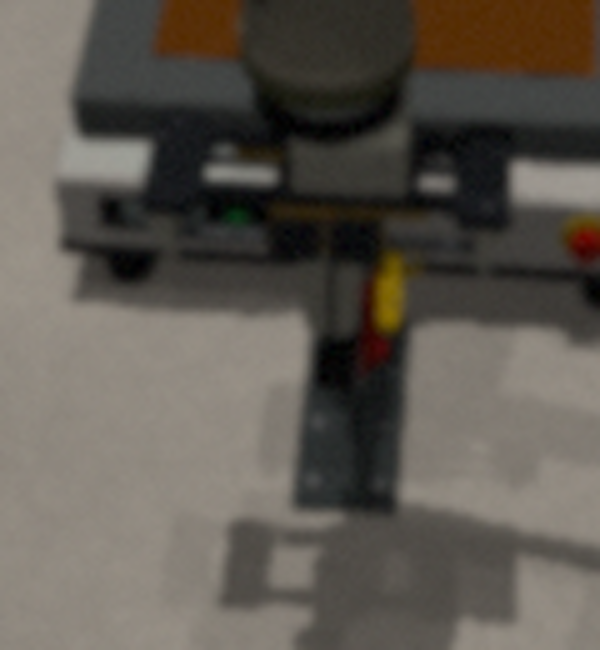

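>>> jog_arm --pt "1.7 0.15 0 0 0 0 1" --pt "3.1 0.5 0 0 0 0 1" --pt "4.6 0.8 0 0 0 0 1" --pt "6.1 1 0 0 0 0 1" --pt "7.4 0.9 0 0 0 0 1"

```text
t: 17.55
tool_pos: [0.5081, 0.0527, 0.1453]
orientation: [-0.145, 1.566, 0.142]
force: [-0.8, 4.5, 10.5]
opening: 0.0008
```

>>> jog_arm --pt "0.5 -0.1 0 0 0 0 1" --pt "1.0 -0.3 0 0 0 0 1" --pt "1.6 -0.45 0 0 0 0 1"

```text
t: 17.92
tool_pos: [0.5085, 0.05, 0.1284]
orientation: [-0.143, 1.566, 0.144]
force: [-1.2, 7.3, 11.0]
opening: 0.0007
```

>>> jog_arm --pt "0.25 0.05 0 0 0 0 1" --pt "0.45 0.05 0 0 0 0 1"

```text
t: 18.18
tool_pos: [0.5088, 0.05, 0.1239]
orientation: [-0.145, 1.565, 0.143]
force: [-1.9, -3.5, 17.2]
opening: 0.0005
```

>>> jog_arm --pt "0.15 0 0 0 0 0 1" --pt "0.15 0 0 0 0 0 1"

```text
t: 18.42
tool_pos: [0.509, 0.0498, 0.1234]
orientation: [-0.145, 1.564, 0.143]
force: [-6.3, -1.4, 21.6]
opening: 0.0004
```

>>> jog_arm --pt "0.12 0 0 0 0 0 1" --pt "0.12 0 0 0 0 0 1"

```text
t: 18.68
tool_pos: [0.5091, 0.0497, 0.1233]
orientation: [-0.146, 1.564, 0.142]
force: [-7.8, -0.3, 23.1]
opening: 0.0007
```

```bash
python3 shot.py 17 wrist top side; python3 - <<'E'
from plant import robot
from h import *
import pickle
np.set_printoptions(precision=4,suppress=True)
st=robot.read_state(); print(st["tool_pos"],st["force"],st["wrist_torque"])
c=pickle.load(open("wrist_17.pkl","rb"));crop(c,200,170,300,260,6,"w17.png")
c=pickle.load(open("top_17.pkl","rb"));crop(c,210,150,330,250,6,"t17.png")
c=pickle.load(open("side_17.pkl","rb"));crop(c,190,50,340,180,5,"s17.png")
E
```

```text
[0.5091 0.0498 0.1233] [-7.4645 -1.5629 23.3799] [-0.5015  1.3401 -0.0601]
```

View pics/w17.png

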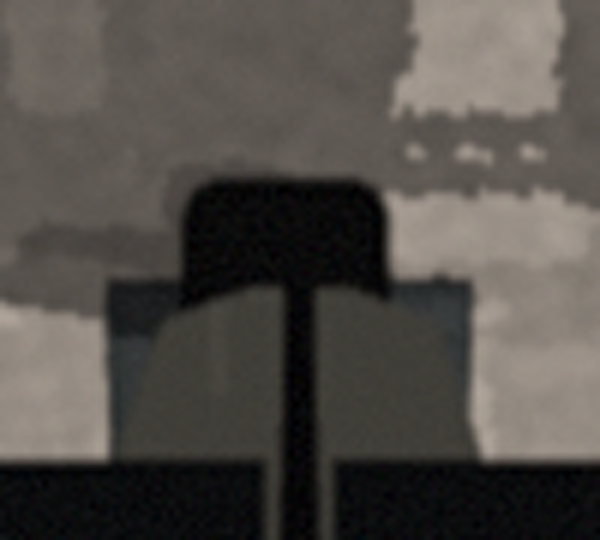

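View pics/t17.png

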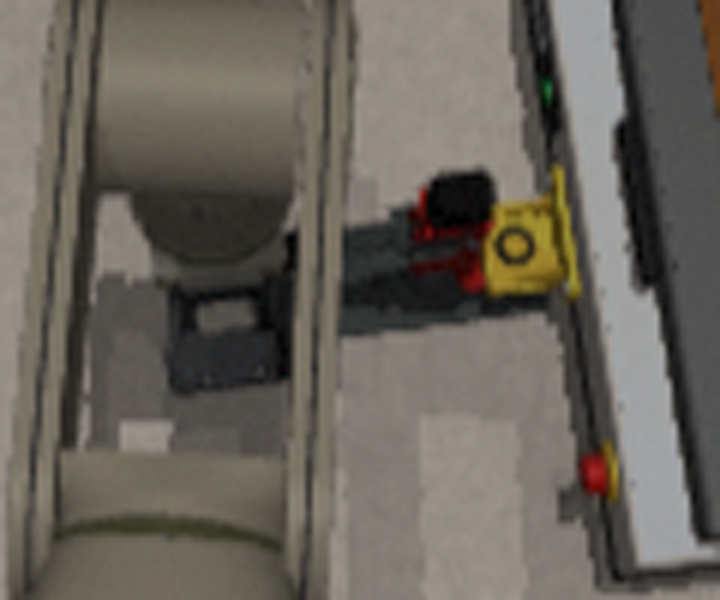

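View pics/s17.png

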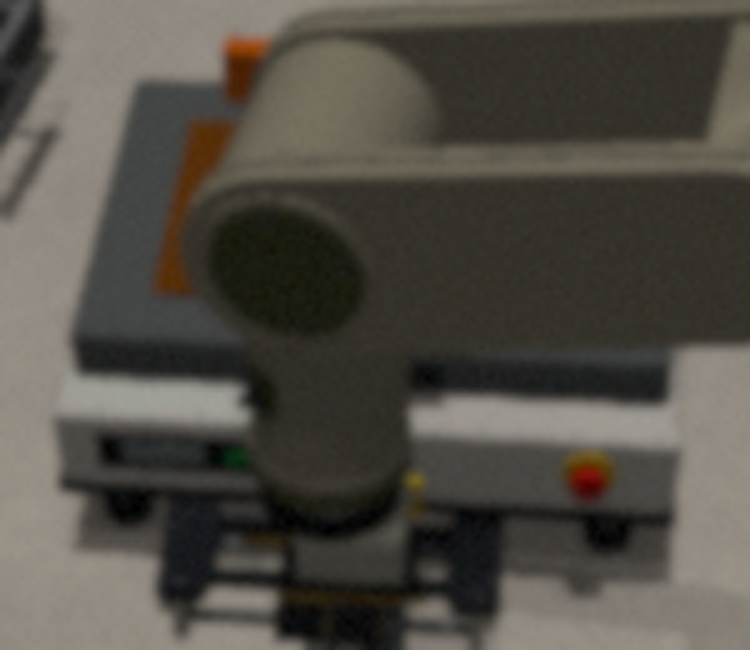

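>>> jog_arm --pt "0.09 0 0 0 0 0 1" --pt "0.09 0 0 0 0 0 1" --pt "0.09 0 0 0 0 0 1"

```text
t: 19.2
tool_pos: [0.509, 0.0498, 0.1233]
orientation: [-0.147, 1.563, 0.142]
force: [-8.4, -0.8, 22.2]
opening: 0.0005
```

```bash
python3 shot.py 18 wrist top side; python3 - <<'E'
from plant import robot
from h import *
import pickle
np.set_printoptions(precision=4,suppress=True)
st=robot.read_state(); print(st["tool_pos"],st["force"],st["dq"])
def red(c,u0,v0,u1,v1):
    f=c["frame"].astype(float)[v0:v1,u0:u1]; w=np.clip(f[:,:,0]-1.6*f[:,:,1]-20,0,None)
    w[w<20]=0
    ys,xs=np.mgrid[v0:v1,u0:u1]; return (w*xs).sum()/w.sum(),(w*ys).sum()/w.sum(),w.sum()
for a in ("","_15","_17","_18"):
    t=pickle.load(open(f"top{a}.pkl","rb"))
    ts=red(t,300,220,320,240)
    try: s=pickle.load(open(f"side{a}.pkl","rb"))
    except: print(a,ts); continue
    ss=red(s,295,138,320,158)
    print(a,ts,ss,tri([ray(t,*ts[:2]),ray(s,*ss[:2])]))
# dark foot left & panel bottom lines in side
P=lambda p,k,o:((p[0]+.5)/k-.5+o[0],(p[1]+.5)/k-.5+o[1])
t=pickle.load(open("top_18.pkl","rb"));crop(t,210,150,330,250,6,"t18.png")
t=pickle.load(open("side_18.pkl","rb"));crop(t,195,130,235,170,12,"s18f.png")
t=pickle.load(open("side.pkl","rb"));crop(t,195,130,235,170,12,"s0f.png")
E
```

```text
[0.509  0.0498 0.1233] [-6.1986 -0.9033 22.224 ] [ 0.0009  0.0008 -0.0011  0.0015  0.001  -0.0006]
 (np.float64(307.391353626943), np.float64(228.94462435233163), np.float64(1235.2)) (np.float64(306.83217512161224), np.float64(148.43710910354415), np.float64(1151.2)) (array([ 0.3953, -0.1767,  0.0939]), [np.float64(0.00021063809718430119), np.float64(0.0002106380971842723)])
_15 (np.float64(307.71504884004884), np.float64(228.64606227106228), np.float64(1310.3999999999999))
_17 (np.float64(308.669621749409), np.float64(228.4856678486998), np.float64(1353.6)) (np.float64(307.18229508196725), np.float64(145.4647540983607), np.float64(1219.9999999999998)) (array([ 0.3958, -0.1798,  0.1048]), [np.float64(0.00031880190627412986), np.float64(0.00031880190627417215)])
_18 (np.float64(308.6429304029304), np.float64(228.45934065934065), np.float64(1365.0)) (np.float64(307.140350877193), np.float64(145.46474983755687), np.float64(1231.2)) (array([ 0.3959, -0.1797,  0.1049]), [np.float64(0.0002951308835505979), np.float64(0.00029513088355056746)])
```

View pics/s18f.png

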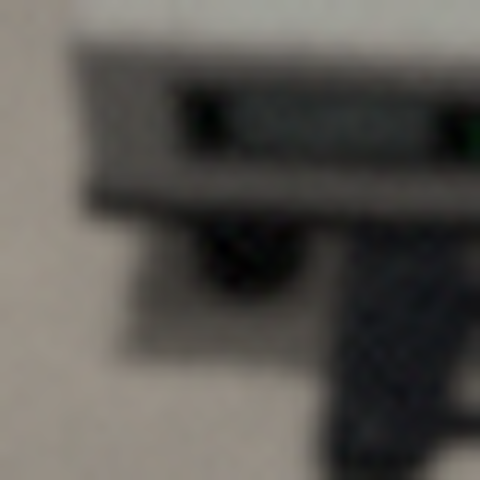

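View pics/s0f.png

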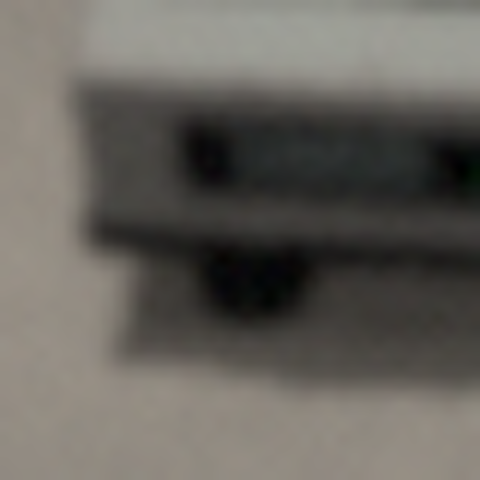

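View pics/t18.png

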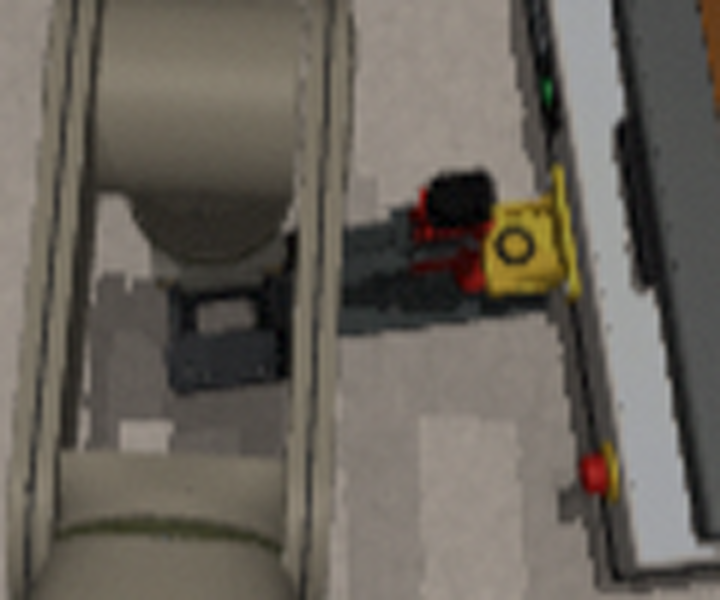

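```bash
python3 basew.py 17 200 170 6 107 472 282; python3 - <<'E'
from h import *
import pickle
np.set_printoptions(precision=4,suppress=True)
P=lambda p,k,o:((p[0]+.5)/k-.5+o[0],(p[1]+.5)/k-.5+o[1])
t=pickle.load(open("top_18.pkl","rb"))
print(onz(t,*P((515,245),6,(210,150)),.0435+.012))
E
```

```text
0.06832616124575555 bar [ 0.5331 -0.0873  0.005 ] saddle [ 0.5411 -0.1315  0.005 ]
[ 0.541  -0.1337  0.0555]
```

```bash
python3 - <<'E'
from plant import robot,ticket
print(ticket.close_job()); st=robot.read_state(); print(st["t"],st["tool_pos"],st["force"])
E
```

```text
the job is handed in; nothing more can be done
None
the job is handed in; nothing more can be done
```

The jack is standing flat under the yellow lug's pad. Three full strokes lifted the front of the cutter, and I handed the job in at about 19 s with the handle still held on its stop.

| Check before hand-in | Result |
|---|---|
| Saddle to pad, horizontally | about 2 mm (from the base plate's edge in the wrist view and the lug mark in the top view; the saddle itself was hidden) |
| Front feet clear of the bench | about 9.5 mm (worked out from the red button, seen from the top and the side, rising about 11 mm; the foot visible in the side view moved by a similar amount) |
| Handle | fingertip at 123 mm, steady, close to the height worked out for the stop |
| Press on the handle | about 22 N downward and 6–8 N sideways |
| Cutter | no shove seen; the marks moved about 3 mm or less, as its tilt would explain |

**What did not go as intended:**
- **Jack slipped while carried:** it tipped about 2° in the grip, so I set it down short of the cutter, released it and gripped it again before sliding it under the lug.
- **Sideways push on the first stroke:** dragging on the handle's rubber gave up to about 8 N sideways. After that I followed the handle's arc more closely, but 5–7 N recurred at moments in the later strokes. The jack did not visibly move.
- **Press stayed high:** I tried to ease it below 22 N, and it did not drop. It is above the 8–13 N the stroke needs, but the saddle is loaded.
- **Not measured directly:** I could not read the rise, the stroke angle or the load on the saddle. They are inferred from positions and forces.

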